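Lock the specimen spindle at zero with its cross pin

ROBOT

A 6-joint arm with a two-finger parallel gripper is mounted at the origin on a cart in front of the work surface, level with it; the furniture and walls round the work are solid. World frame = base frame: x ahead of the robot, y to its left, z up, the work surface at z = 0. Lengths are in m, angles in rad, forces in N, time in s.
With the tool pointing down it reaches from about 0.35 to 0.775 m from the base axis. Payload 7.3 kg.
Tool frame: the origin (TCP) lies midway between the tips of the shut fingers; the grasp point (between the pads) lies 19 mm behind it; z points along the fingers, y is the direction in which the jaws open and shut (so a half turn about z gives the same grasp; the last joint's range is limited). The gripper opens to 92 mm and grips with 3 to 60 N. Pads are 19 mm wide; open, the fingers measure 130 mm over their backs; the gripper's body (75 mm by 190 mm) begins 47 mm behind the grasp point.
Start: joints at [-1.259, 0.342, 1.524, -0, 1.275, -0.146], TCP at [0.232, -0.471, 0.204] pointing down, gripper open.
Joint ranges: [-2.53, 2.53], [-0.77, 2.02], [0.04, 2.7], [-1, 4.14], [0.28, 2.66], [-3.11, 3.11]. Speed limits (rad/s): [2.57, 2.57, 3.14, 3.14, 3.14, 3.14].

INTERFACE

Orientations are given as [roll, pitch, yaw] about the fixed x, y, z axes, in that order (R = Rz(yaw) Ry(pitch) Rx(roll)).
In Python, from cell import status, eyes, job gives the robot as it stands.
- The arm moves only by the tool jog_arm, never from a script. Its argument "series" is a list of rows, each a list of 3 entries, a list of its own where there are three numbers: the gripper command: -1 is shut, 1 is fully open, values between are in proportion, then the shift along the tool's x, y, z in m, then the turn, a rotation vector about the tool's x, y, z in rad. In form: [[grip, [x, y, z], [ax, ay, az]], ...]. A call has 1 to 12 rows; each row is the pose to reach, as a shift and turn from the pose commanded when the call began, along the tool's axes at that moment; what a row does not reach only later rows make up. A row lasts 1/12 s, in which the tool goes at most 41.7 mm and 7.16 degrees, less where a joint would pass 70% of its speed; a pose out of reach is approached as far as the arm can. A call with a gripper value outside its range is refused whole. The fingers move at their own pace and stop on an object; "squeeze" is the grip in N (left out, the last holds). Time passes only in rows, so rows that repeat a pose let the fingers close. It gives the time, the measured TCP pose, the force and the opening at its end, in the units of the state.
- status.observe(): the state, without advancing time (a new reading comes with each control period).
- eyes.read_camera(name): name is "scene" or "top" or "wrist"; returns a dict with "img" (420x560x3 uint8, red, green, blue), "range_z" (420x560 float32, m along the optical axis (not along the pixel's ray), 0 where there is no reading), "camera_matrix" (3x3 intrinsics, pixels), "T" (4x4, takes a point from camera to world coordinates); the wrist camera has in their place "tool_from_camera" (4x4, takes a point from camera to tool coordinates, whose origin is the TCP and whose axes are the flange's). Camera axes: x right, y down, z forward; pixel columns grow to the right and rows downward; lengths in m; the calibration is good to about 2 mm. A picture is of the moment at which its call begins: read the wrist's pose just before it.
- job.hand_in(): hands the job in, once; it reports no verdict.
The state is a dict: "time": time; "qpos": joint angles; "qvel": joint speeds; "joint_efforts": joint torques, N m; "tool_pos": TCP position; "tool_rot": TCP orientation; "contact_force": force on the tool from outside, world axes, zero at the start; "torque": the same for the moment, N m; "opening": finger opening in m.
Only numpy, scipy, OpenCV 4.12 (cv2) and the standard library are available. Lean on these libraries where they do the work, as an engineer would, in place of code of your own. Each camera call takes 0.05 s, during which the arm holds its last target.

TASK

Lock the specimen spindle: pull the black dust plug out of the bore on top of the spindle head and park it, fully down, in the empty hole of the pin stand; then put the long pin in that bore and swing the ball-ended lever over, away from the side it leans to, until you feel the spindle's hidden cross-hole come under the pin. Push the pin through until its head sits flush on the cap, let go, leave both short pins in the stand and do not disturb the other things on the worktop.

Things in the scene. Friction and masses are not known exactly. Their poses are not given: they have to be found in the camera images.
- spindle_head: fixed spindle head: foot plate 112 x 116 mm, 10 mm thick; on it a grey bearing block 52 x 56 mm with an aluminium cap (56 x 56 mm, top 80 mm above the worktop). Origin: centre of the foot's underside; z up. The 30 mm spindle lies level along the head's y axis, 44 mm above the worktop; its nose sticks out on the +y side to 78 mm from the centre, the lever is on the -y side
- bore_mouth (a point): middle of the mouth of the upright pin bore (round, 11.5 mm) in the cap's top, 80 mm above the worktop; axes as the head's. It meets the spindle 21 mm down and goes on below it. A spring plunger below the spindle stops a pin that merely falls, 4 to 20 mm short of home; a push of about 10 to 20 N takes it past. The dust plug is in the mouth at the start
- lever (a joint): lever angle about the head's y axis: 0 upright, negative leaning to the head's -x side, positive to +x; stops at -1.2 and 1.2. Starts at -0.85 to -0.35, stays where left, turns at about 0.1 N m. Clamped on the spindle at an unknown angle: the cross-hole comes under the bore somewhere between -0.05 and 0.65; a pin waiting there then falls 20 mm or more and blocks the lever
- lever_knob (a point): centre of the black 32 mm ball on the lever's end: 66 mm from the spindle's axis, 75 mm from the bore's axis towards the head's -y side. The lever just below the ball is a straight 10 mm rod
- lock_pin: the long pin: steel shank 10 mm diameter, 64 mm long, with a rounded nose; knurled head 22 mm diameter, 16 mm high. Origin: centre of the head's underside; z up out of the head. Starts upright in one of the first three holes of the stand, head underside 42 mm above the stand. Resting on the spindle in the bore, its head underside is about 43 mm above the cap
- pin_nose (a point): tip of the long pin's nose, 64 mm below its origin along its axis
- short_pin_1: a short pin: like the long one but with a shank 36 mm long (head underside 14 mm above the stand's top); does not reach through the spindle. Same origin and axes. Stays in the stand
- short_pin_2: the other short pin, the same as short_pin_1
- dust_plug: black plastic plug: shank 10 mm diameter, 14 mm long; flange 23 mm diameter and 3 mm thick, above it a round grip 17 mm diameter up to 18 mm above the flange's underside. Origin: centre of the flange's underside, z up out of the grip. It starts in the spindle head's bore with its flange on the cap
- pin_stand: fixed aluminium pin stand 44 x 152 mm, 28 mm high, with four upright holes (11.6 mm diameter, 22 mm deep) in a row along its y axis, 36 mm apart, at y = -54, -18, +18 and +54 mm. Origin: centre of its underside; z up. The hole at +54 mm is empty
- empty_bore (a point): middle of the mouth of the stand's empty hole, 28 mm above the worktop; here the plug is to be parked with its flange on the stand
- loupe: bystander: black standing loupe, 39 mm diameter, 43 mm high; origin at the centre of its foot
- putty_tin: bystander: round white tin, 52 mm diameter, 22 mm high; origin at the centre of its foot
- vial_1: bystander: vial with a white cap, 27 mm diameter, 54 mm high; origin at the centre of its foot
- vial_2: bystander: vial with an orange cap, 27 mm diameter, 54 mm high; origin at the centre of its foot
- bulb_blower: bystander: black rubber bulb blower, 55 mm diameter, 110 mm high; origin at the centre of its foot
- assembly_stand: fixed obstacle: dark assembly stand, foot about 150 x 190 mm; post 20 mm thick up to 295 mm high standing 44 mm along its own x and -43 mm along its own y from the origin, an arm and spindle up to 200 mm high reaching back over the origin, a seat up to 91 mm there. Origin: middle of the foot; its own x points to world +y, its y to world -x

How it is judged:
On the way, in this order (a step that is already met when the one before it is completed fails the run):
1. the long pin stands in the bore of the spindle head, its nose at least 5 mm inside (horizontal distance between pin_nose and bore_mouth below 0.006 m and z of pin_nose in the frame of bore_mouth below -0.005 m and angle between lock_pin's own z axis and vertical below 0.25 rad), for 0.2 s.
2. the long pin is through the cross-hole, its head on the cap (horizontal distance between lock_pin and bore_mouth below 0.003 m and z of lock_pin in the frame of bore_mouth below 0.002 m and angle between lock_pin's own z axis and vertical below 0.08 rad), for 0.2 s.
At the end, for the whole second after the job is handed in: the long pin is upright in the spindle head's bore with its head on the cap (within 2 mm in height, 3 mm sideways), the dust plug is in the stand's empty hole with its flange on the stand (within 2 mm in height, 3 mm sideways), both short pins are in their holes (moved less than 15 mm), all at rest (all of step 2 and horizontal distance between dust_plug and empty_bore below 0.003 m and z of dust_plug in the frame of empty_bore below 0.002 m and angle between dust_plug's own z axis and vertical below 0.12 rad and distance of each of short_pin_1, short_pin_2 from where it was at the start of the episode below 0.015 m and linear speed of each of lock_pin, dust_plug below 0.02 m/s); the robot touches nothing.
It fails at once if a short pin is taken out of the stand (moved more than 30 mm) (distance of any of short_pin_1, short_pin_2 from where it was at the start of the episode above 0.03 m).
It fails at once if a bystander (loupe, tin, blower) is pushed more than 30 mm or tipped over (distance of any of loupe, putty_tin, bulb_blower from where it was at the start of the episode above 0.03 m or angle between any of loupe, putty_tin, bulb_blower's own z axis and vertical above 0.5 rad).
It also fails if it takes over 72 s, if anything falls off the work surface, if the arm or the gripper's body presses on something with over 40 N, if the wrist force passes 120 N, or if a joint passes its speed limit or range.

## Working session

There is one attempt and no reset: what is moved stays moved. The work goes in short steps, Python scripts to look and compute and a tool call to move; the robot and the scene stay as the last step left them, time stands still between calls to the robot, and variables do not carry over. Pictures are saved under pics/ and viewed, and the job is handed in when it is done.

Besides the shell and the picture viewer there is one more tool, called after ">>>" as name([rows], argument=value, ...), one row to a line, values as JSON. jog_arm: Moves the arm, as the interface text tells. Its arguments: {"type":"object","properties":{"series":{"type":"array","items":{"type":"array"}},"squeeze":{"type":"number"}},"required":["series"]}

```bash
ls; mkdir -p pics
cat > h.py <<'E'
import numpy as np, cv2
from cell import status, eyes, job
from scipy.spatial.transform import Rotation as Ro
def cam(n):
    s=status.observe(); c=eyes.read_camera(n)
    if 'T' not in c:
        T=np.eye(4); T[:3,:3]=Ro.from_euler('xyz',s['tool_rot']).as_matrix(); T[:3,3]=s['tool_pos']
        c['T']=T@c['tool_from_camera']
    return c
def save(c,n): cv2.imwrite('pics/'+n+'.png',c['img'][:,:,::-1])
def ray(c,u,v,z):
    K=c['camera_matrix'];d=c['T'][:3,:3]@np.linalg.solve(K,[u,v,1.]);o=c['T'][:3,3]
    return o+d*(z-o[2])/d[2]
def cloud(c):
    K=c['camera_matrix'];Z=c['range_z'];v,u=np.indices(Z.shape)
    P=np.stack([(u-K[0,2])/K[0,0]*Z,(v-K[1,2])/K[1,1]*Z,Z],-1)
    W=P@c['T'][:3,:3].T+c['T'][:3,3]; W[Z<=0]=np.nan
    return W
E
python3 - <<'E'
from h import *
print(status.observe())
for n in('scene','top','wrist'):
    c=cam(n);save(c,n+'0');print(n,c['T'].round(3).tolist(),c['camera_matrix'].tolist())
    np.savez('pics/'+n+'0.npz',**c)
E
```

```text
pics
{'time': 0.0, 'qpos': array([-1.25902807e+00,  3.42725174e-01,  1.52500439e+00,  2.21509670e-05,
        1.27544530e+00, -1.45975132e-01]), 'qvel': array([ 0.00113767,  0.00171702, -0.001658  ,  0.00181039,  0.00144233,
       -0.00013861]), 'joint_efforts': array([ 3.06664544e-03, -4.31240237e+01, -2.44218278e+01,  7.20061501e-02,
        5.60087641e-02, -1.08053277e-04]), 'tool_pos': array([ 0.23190882, -0.47049904,  0.20284815]), 'tool_rot': array([-3.14003035e+00, -2.51100451e-04,  4.57736725e-01]), 'contact_force': array([0.18089681, 0.11157051, 0.79514572]), 'torque': array([ 0.03924688, -0.05902767, -0.05967582]), 'opening': 0.09126578233647939}
scene [[-0.845, -0.287, 0.452, 0.122], [-0.535, 0.486, -0.691, 0.482], [-0.021, -0.825, -0.564, 0.554], [0.0, 0.0, 0.0, 1.0]] [[385.66116391205696, 0.0, 279.1857407914678], [0.0, 385.66116391205696, 215.60902479749612], [0.0, 0.0, 1.0]]
top [[0.022, -0.997, 0.074, 0.437], [-1.0, -0.021, 0.002, -0.101], [-0.0, -0.074, -0.997, 1.216], [0.0, 0.0, 0.0, 1.0]] [[434.50920867244827, 0.0, 276.4726780266914], [0.0, 434.50920867244827, 202.9390585872813], [0.0, 0.0, 1.0]]
wrist [[0.441, -0.862, -0.25, 0.299], [-0.898, -0.424, -0.122, -0.438], [-0.001, 0.279, -0.96, 0.384], [0.0, 0.0, 0.0, 1.0]] [[356.42594140276964, 0.0, 275.0535921376813], [0.0, 356.42594140276964, 203.51504602955657], [0.0, 0.0, 1.0]]
```

View pics/scene0.png

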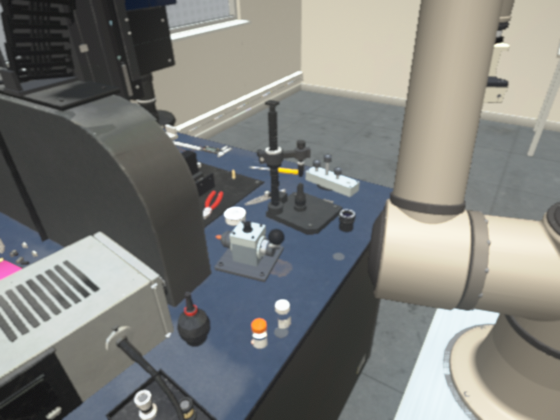

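View pics/top0.png

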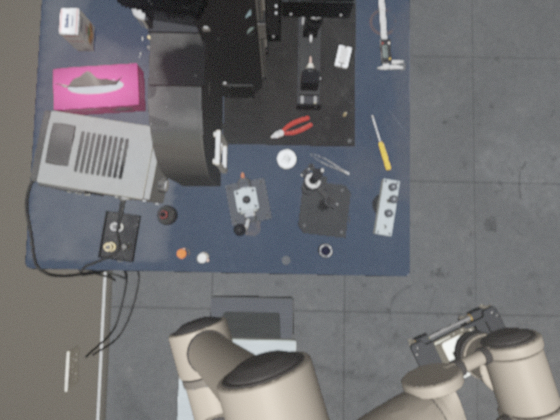

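View pics/wrist0.png

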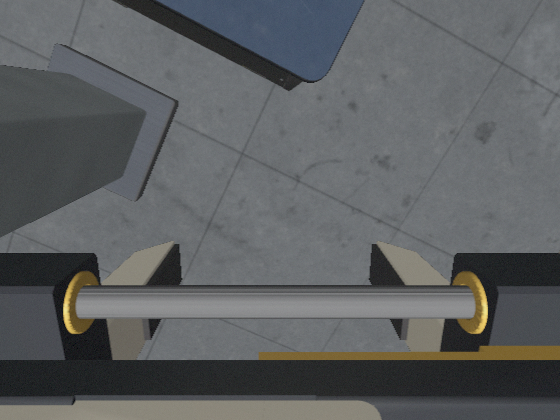

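Run:
```python
from h import *
c=dict(np.load('pics/top0.npz'));im=c['img'][:,:,::-1]
a=cv2.resize(im[140:280,170:300],None,fx=5,fy=4.2,interpolation=3)[:, :]
cv2.imwrite('pics/t1.png',cv2.resize(im[165:245,215:285],None,fx=8,fy=7.5,interpolation=3))
cv2.imwrite('pics/t2.png',cv2.resize(im[170:265,310:410],None,fx=6,fy=6,interpolation=3))
W=cloud(c)
for n,(u,v) in dict(head=(247,200),knob=(239,229),s1=(393,186),s2=(390,199),s3=(388,212),s4=(385,226),loupe=(326,250),tin=(287,158),v1=(203,258),v2=(181,253),blower=(166,214),post=(308,172),seat=(325,210)).items():print(n,W[v,u].round(3), W[v-2:v+3,u-2:u+3,2].max().round(3))
s=dict(np.load('pics/scene0.npz'));im=s['img'][:,:,::-1]
cv2.imwrite('pics/s1.png',cv2.resize(im[190:290,200:300],None,fx=6,fy=6,interpolation=3))
cv2.imwrite('pics/s2.png',cv2.resize(im[130:210,290:380],None,fx=7,fy=7,interpolation=3))
```

```text
head [ 0.526 -0.023  0.099] 0.102
knob [ 0.451 -0.007  0.119] 0.121
s1 [ 0.576 -0.411  0.058] 0.063
s2 [ 0.538 -0.395  0.086] 0.087
s3 [ 0.506 -0.398  0.058] 0.062
s4 [ 0.469 -0.4    0.017] 0.031
loupe [ 0.401 -0.236  0.036] 0.041
tin [ 0.652 -0.126  0.024] 0.026
v1 [0.373 0.092 0.056] 0.06
v2 [0.385 0.151 0.056] 0.058
blower [0.487 0.19  0.075] 0.087
post [ 0.59  -0.174  0.182] 0.187
seat [ 0.51  -0.234  0.015] nan
```

View pics/t1.png

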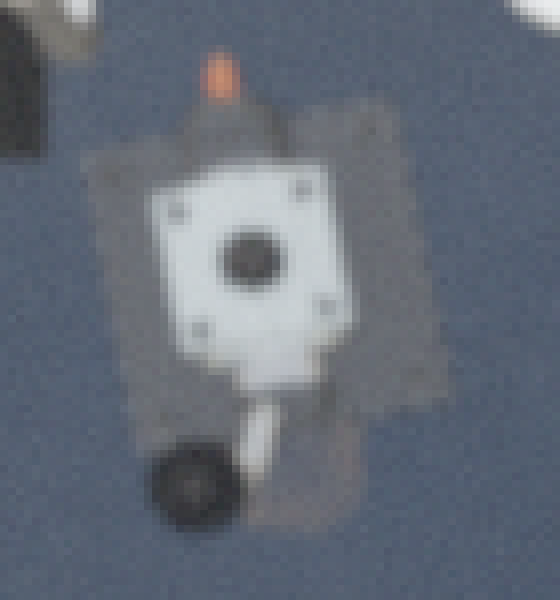

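View pics/t2.png

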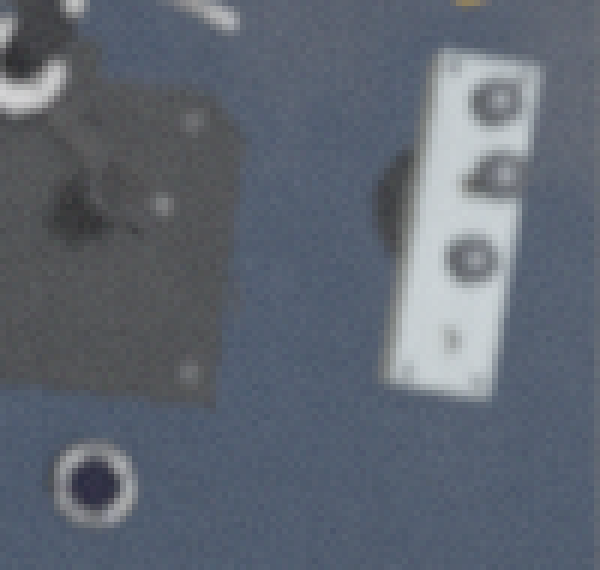

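View pics/s1.png

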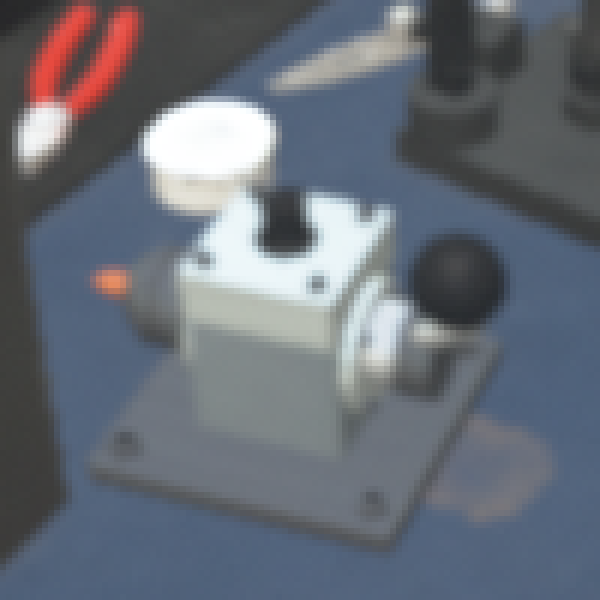

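View pics/s2.png

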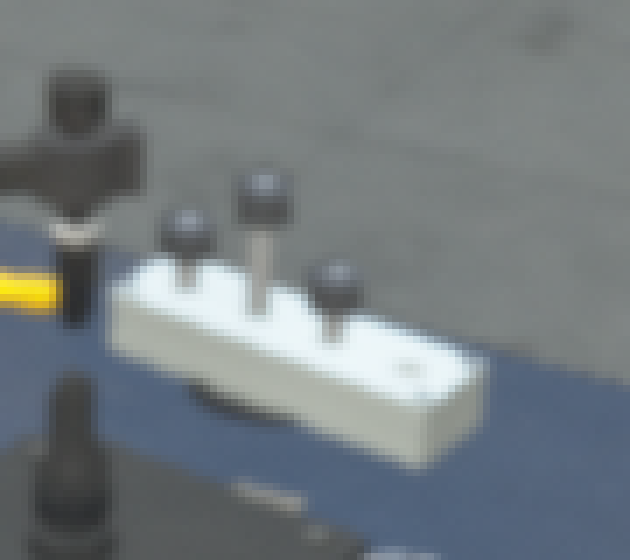

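Run:
```python
from h import *
c=dict(np.load('pics/top0.npz'));W=cloud(c).reshape(-1,3);W=W[~np.isnan(W[:,2])]
s=dict(np.load('pics/scene0.npz'));V=cloud(s).reshape(-1,3);V=V[~np.isnan(V[:,2])]
A=np.vstack([W,V])
# height map coarse
for name,P in(('top max',W),('scene min(z>.12)',V[V[:,2]>.12])):
  print(name,'cols y:',np.arange(.2,-.5,-.04).round(2))
  for x in np.arange(.8,.34,-.04):
    r=[]
    for y in np.arange(.2,-.5,-.04):
        m=(abs(P[:,0]-x)<.02)&(abs(P[:,1]-y)<.02)
        r.append('%4d'%(1000*(P[m,2].max() if name[0]=='t' else P[m,2].min())) if m.sum()>0 else '   .')
    print('%.2f'%x,*r)
# cap
def sel(P,x0,x1,y0,y1,z0,z1):
    return P[(P[:,0]>x0)&(P[:,0]<x1)&(P[:,1]>y0)&(P[:,1]<y1)&(P[:,2]>z0)&(P[:,2]<z1)]
for n,P in(('top',W),('scene',V)):
    q=sel(P,.46,.60,-.08,.04,.074,.087);r=cv2.minAreaRect(q[:,:2].astype(np.float32)*1000);print(n,'cap',r,q[:,2].mean())
    q=sel(P,.40,.65,-.46,-.33,.022,.034);r=cv2.minAreaRect(q[:,:2].astype(np.float32)*1000);print(n,'stand',r,q[:,2].mean())
```

```text
top max cols y: [ 0.2   0.16  0.12  0.08  0.04 -0.   -0.04 -0.08 -0.12 -0.16 -0.2  -0.24
 -0.28 -0.32 -0.36 -0.4  -0.44 -0.48]
0.80    .  502  579  588  589   79   65   12   10   55   53   11   35   13    8    5    6    7
0.76    .  367  660  660  662  628   11   14   20   21   20   11   31   10   12    5    5    5
0.72    .  363  696  716  741  741   13   21   22   20   16   13   12   11   12   15    5    4
0.68  152  344  347  346  743  770  768    7   26   24    9   10   10    7    5   18    6    5
0.64  152  330  330  329  330    5    5   20   28   27   41   42   11    9    8   20    6    6
0.60  153  299  298  299  285   63   56   14    8  294  296   50   20    7    4   61   31    5
0.56  151  228  229  226  207   87   87   14    5  296  299   53   22   16    6   87   61    4
0.52  151   45    6    7   14  101  102   18    7   20  201  202   24   16   33   88   31    4
0.48  111   56    5    4   14  116   75   16    5   23   24   23   23   17   32   60   23    4
0.44    6    6    6    5    5  120  108    6    6   22   23   21   23    5   34   33    5    4
0.40    5   58   56   5
[... 1264 characters left out ...]
  .    .    .    .    .    .    .    .    .    .    .    .    .    .    .    .    .
0.36    .    .    .    .    .    .    .    .    .    .    .    .    .    .    .    .    .    .
top cap ((511.4977722167969, -23.527145385742188), (95.9870834350586, 55.872802734375), 11.63354778289795) 0.0797908931336257
top stand ((522.968017578125, -403.04931640625), (45.880455017089844, 152.55844116210938), 81.28690338134766) 0.027666061547095253
scene cap ((528.1613159179688, -19.35244369506836), (57.46343231201172, 57.35657501220703), 13.09771728515625) 0.08117003048846996
scene stand ((519.557861328125, -402.34698486328125), (48.39439010620117, 154.5242462158203), 81.79833221435547) 0.028563656390641613
```

Run:
```python
from h import *
c=dict(np.load('pics/top0.npz'));W=cloud(c).reshape(-1,3)
s=dict(np.load('pics/scene0.npz'));V=cloud(s).reshape(-1,3)
for n,P in (('t',W),('s',V)):
  for x in np.arange(.5,.72,.02):
    m=(abs(P[:,0]-x)<.01)&(abs(P[:,1]-.05)<.1)&(P[:,2]>.13)
    if m.sum(): 
        q=P[m]; print(n,round(x,2),m.sum(),'ymin',np.percentile(q[:,1],[0,2,10]).round(3),'z',q[:,2].min().round(3),q[:,2].max().round(3))
```

```text
t 0.58 601 ymin [0.06  0.06  0.063] z 0.133 0.259
t 0.6 570 ymin [0.041 0.047 0.06 ] z 0.13 0.288
t 0.62 620 ymin [0.04  0.042 0.059] z 0.134 0.31
t 0.64 638 ymin [0.038 0.042 0.059] z 0.133 0.324
t 0.66 632 ymin [0.04  0.042 0.059] z 0.13 0.336
t 0.68 665 ymin [-0.021 -0.017  0.051] z 0.13 0.771
t 0.7 832 ymin [-0.019 -0.014 -0.004] z 0.13 0.76
s 0.56 701 ymin [0.06  0.064 0.075] z 0.13 0.206
s 0.58 2291 ymin [0.058 0.061 0.069] z 0.13 0.263
s 0.6 1024 ymin [0.059 0.061 0.069] z 0.255 0.29
s 0.62 833 ymin [0.058 0.061 0.069] z 0.286 0.311
s 0.64 699 ymin [0.058 0.06  0.069] z 0.307 0.328
s 0.66 585 ymin [0.057 0.06  0.068] z 0.323 0.337
s 0.68 459 ymin [0.057 0.06  0.068] z 0.334 0.345
s 0.7 360 ymin [0.06  0.062 0.073] z 0.342 0.35
```

```bash
cat >> h.py <<'E'
def go(x,y,z,yaw=None):
    s=status.observe();R=Ro.from_euler('xyz',s['tool_rot']);p=s['tool_pos']
    dp=R.inv().apply(np.array([x,y,z])-p)
    w=(R.inv()*Ro.from_euler('xyz',[np.pi,0,yaw])).as_rotvec() if yaw is not None else np.zeros(3)
    print('t',round(s['time'],2),'from',p.round(4),s['tool_rot'].round(4),'shift',dp.round(4).tolist(),'turn',w.round(4).tolist(),'rows>=',int(np.ceil(max(np.linalg.norm(dp)/.0417,np.linalg.norm(w)/.125))))
E
python3 - <<'E'
from h import *
go(.42,-.42,.17,.35)
E
```

```text
t 0.15 from [ 0.232  -0.4706  0.203 ] [-3.1405e+00 -2.0000e-04  4.5780e-01] shift [0.1911, 0.0377, 0.033] turn [-0.0011, -0.0001, 0.1078] rows>= 5
```

>>> jog_arm([
  [1,[0.191,0.038,0.033],[-0.001,0,0.108]],
  [1,[0.191,0.038,0.033],[-0.001,0,0.108]],
  [1,[0.191,0.038,0.033],[-0.001,0,0.108]],
  [1,[0.191,0.038,0.033],[-0.001,0,0.108]],
  [1,[0.191,0.038,0.033],[-0.001,0,0.108]],
  [1,[0.191,0.038,0.033],[-0.001,0,0.108]],
  [1,[0.191,0.038,0.033],[-0.001,0,0.108]],
  [1,[0.191,0.038,0.033],[-0.001,0,0.108]],
])

```text
time: 0.82
tool_pos: [0.4197, -0.4206, 0.1702]
tool_rot: [3.141, 0.001, 0.35]
contact_force: [-0.6, 0.8, 0.2]
opening: 0.0919
```

Run:
```python
from h import *
print(status.observe()['tool_pos'],status.observe()['qvel'].round(3))
c=cam('wrist');save(c,'w1');np.savez('pics/w1.npz',**c)
```

```text
[ 0.41971414 -0.42057587  0.17020278] [-0.026 -0.016  0.004  0.001 -0.     0.   ]
```

View pics/w1.png

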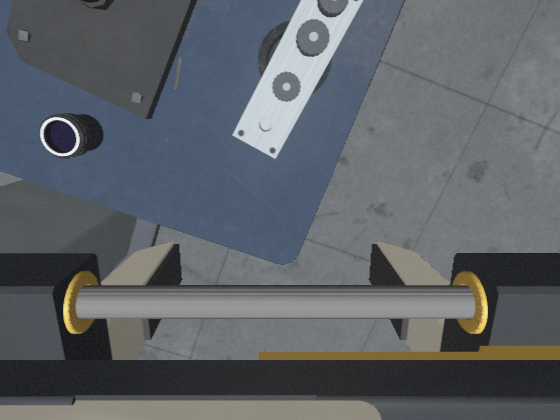

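Run:
```python
from h import *
c=dict(np.load('pics/w1.npz'));im=c['img'][:,:,::-1]
cv2.imwrite('pics/w1z.png',cv2.resize(im[0:165,225:365],None,fx=4,fy=3.6 if 0 else 4,interpolation=3)[:600])
print(ray(c,265,124,.028),ray(c,287,86,.058),ray(c,313,37,.086))
W=cloud(c);q=W.reshape(-1,3);q=q[(abs(q[:,2]-.028)<.005)&(q[:,0]>.42)&(q[:,1]<-.3)]
print(cv2.minAreaRect(q[:,:2].astype(np.float32)*1000),q[:,2].mean(), W[124,265],W[86,287],W[37,313])
```

```text
[ 0.46760574 -0.39387626  0.028     ] [ 0.50297958 -0.40042335  0.058     ] [ 0.5376046 -0.4054324  0.086    ]
((517.9309692382812, -402.4620666503906), (44.0199089050293, 147.04051208496094), 81.13133239746094) 0.028229516912884726 [ 0.46611496 -0.39380721  0.00642457] [ 0.50292013 -0.40039818  0.0593406 ] [ 0.53750105 -0.40540953  0.08657724]
```

View pics/w1z.png

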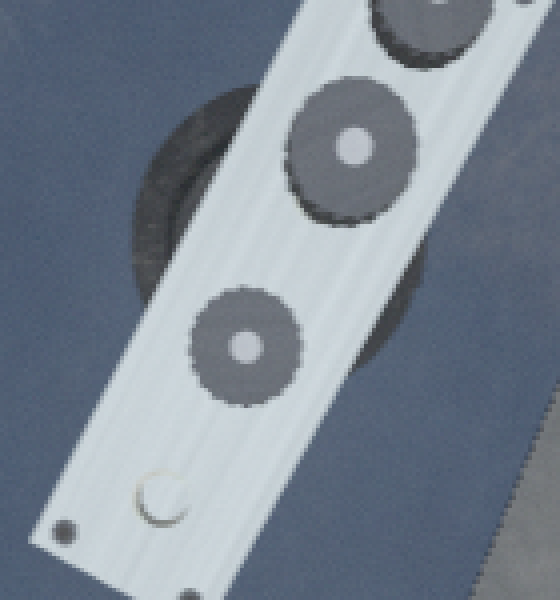

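Run:
```python
from h import *
go(.42,-.42,.25,.35)
go(.479,-.046,.24,.35)
```

```text
t 0.87 from [ 0.4193 -0.421   0.1705] [3.1408e+00 5.0000e-04 3.4910e-01] shift [0.0009, -0.0006, -0.0795] turn [0.0008, 0.0005, -0.0009] rows>= 2
t 0.87 from [ 0.4193 -0.421   0.1705] [3.1408e+00 5.0000e-04 3.4910e-01] shift [0.1843, -0.3319, -0.0698] turn [0.0008, 0.0005, -0.0009] rows>= 10
```

>>> jog_arm([
  [1,[0.02,-0.03,-0.08],[0,0,0]],
  [1,[0.02,-0.03,-0.08],[0,0,0]],
  [1,[0.184,-0.332,-0.07],[0,0,0]],
  [1,[0.184,-0.332,-0.07],[0,0,0]],
  [1,[0.184,-0.332,-0.07],[0,0,0]],
  [1,[0.184,-0.332,-0.07],[0,0,0]],
  [1,[0.184,-0.332,-0.07],[0,0,0]],
  [1,[0.184,-0.332,-0.07],[0,0,0]],
  [1,[0.184,-0.332,-0.07],[0,0,0]],
  [1,[0.184,-0.332,-0.07],[0,0,0]],
  [1,[0.184,-0.332,-0.07],[0,0,0]],
  [1,[0.184,-0.332,-0.07],[0,0,0]],
])

```text
time: 1.87
tool_pos: [0.4788, -0.0437, 0.2408]
tool_rot: [3.14, -0.001, 0.352]
contact_force: [-0.3, 0.2, -0.5]
opening: 0.092
```

>>> jog_arm([
  [0,[0,0,0],[0,0,0]],
  [0,[0,0,0],[0,0,0]],
  [0,[0,0,0],[0,0,0]],
])

```text
time: 2.12
tool_pos: [0.479, -0.0473, 0.2403]
tool_rot: [3.14, -0.0, 0.347]
contact_force: [0.3, -0.4, -0.4]
opening: 0.0762
```

Run:
```python
from h import *
print(status.observe()['tool_pos'],status.observe()['qvel'].round(3))
c=cam('wrist');save(c,'w2');np.savez('pics/w2.npz',**c)
```

```text
[ 0.47902263 -0.0473123   0.24031414] [ 0.001  0.006 -0.002  0.004 -0.001  0.004]
```

View pics/w2.png

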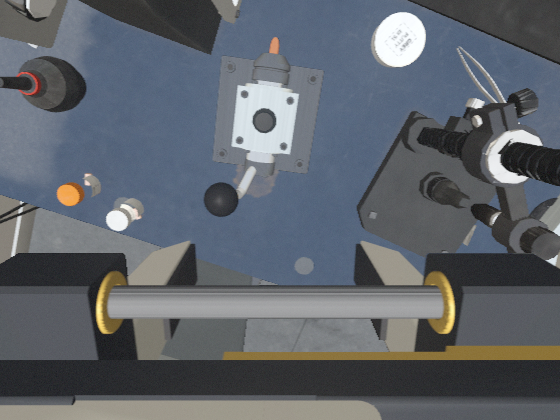

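Run:
```python
from h import *
c=dict(np.load('pics/w2.npz'));im=c['img'][:,:,::-1]
cv2.imwrite('pics/w2z.png',cv2.resize(im[75:220,195:330],None,fx=4,fy=4,interpolation=3))
W=cloud(c);q=W.reshape(-1,3);q=q[(abs(q[:,2]-.08)<.004)&(abs(q[:,0]-.525)<.06)&(abs(q[:,1]+.02)<.06)]
p=W.reshape(-1,3);p=p[(p[:,2]>.092)&(p[:,2]<.108)&(abs(p[:,0]-.525)<.03)&(abs(p[:,1]+.02)<.04)]
print('plug top',p.mean(0),p.min(0),p.max(0))
q=q[q[:,0]>.497]
print(cv2.minAreaRect(q[:,:2].astype(np.float32)*1000))
g=cv2.cvtColor(im,cv2.COLOR_BGR2GRAY)
m=(g<95).astype(np.uint8);n,l,st,ce=cv2.connectedComponentsWithStats(m[75:220,195:330])
for i in range(1,n):
  if 5<st[i,4]<1500:
    u,v=ce[i]+[195,75];print(st[i],u.round(2),v.round(2),ray(c,u,v,.08).round(4),ray(c,u,v,.098).round(4),ray(c,u,v,.1).round(4))
print(W[200,221])
```

```text
plug top [ 0.52919657 -0.01925842  0.09818042] [ 0.52107117 -0.02759521  0.09613679] [ 0.53742547 -0.01081424  0.10045548]
((529.0060424804688, -19.28241729736328), (56.02298355102539, 56.00922775268555), 11.926763534545898)
[89  0  5 10 16] 286.88 80.44 [ 0.5691 -0.0267  0.08  ] [ 0.5681 -0.0264  0.098 ] [ 0.568  -0.0264  0.1   ]
[116   1   5   6  19] 312.68 78.47 [ 0.5786 -0.0481  0.08  ] [ 0.5771 -0.0467  0.098 ] [ 0.5769 -0.0466  0.1   ]
[ 58  34  23  24 195] 264.75 119.21 [ 0.53   -0.0192  0.08  ] [ 0.531  -0.0193  0.098 ] [ 0.5311 -0.0193  0.1   ]
[25 77  4  4 13] 221.38 153.38 [0.4858 0.0094 0.08  ] [0.4891 0.0077 0.098 ] [0.4895 0.0075 0.1   ]
[103  87   4   5  15] 299.4 164.07 [ 0.5014 -0.0647  0.08  ] [ 0.504  -0.0625  0.098 ] [ 0.5042 -0.0622  0.1   ]
[76 90  4 10 15] 272.47 169.93 [ 0.4872 -0.0421  0.08  ] [ 0.4905 -0.0411  0.098 ] [ 0.4908 -0.0409  0.1   ]
[  8 107  36  35 990] 220.51 199.19 [ 0.4419 -0.0035  0.08  ] [ 0.4476 -0.0044  0.098 ] [ 0.4482 -0.0045  0.1   ]
[ 0.45326066 -0.00612462  0.11789446]
```

View pics/w2z.png

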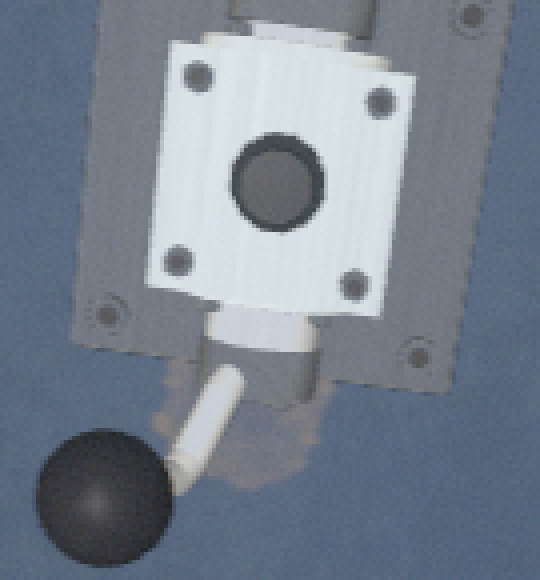

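Run:
```python
from h import *
go(.529,-.0193,.13,.349)
go(.529,-.0193,.086,.349)
print(status.observe()['opening'])
```

```text
t 2.17 from [ 0.479  -0.0472  0.2403] [ 3.1402 -0.      0.3472] shift [0.0565, -0.0094, 0.1102] turn [0.0014, -0.0, -0.0018] rows>= 3
t 2.17 from [ 0.479  -0.0472  0.2403] [ 3.1402 -0.      0.3472] shift [0.0565, -0.0094, 0.1542] turn [0.0014, -0.0, -0.0018] rows>= 4
0.07235195211666273
```

>>> jog_arm([
  [0,[0.0565,-0.0094,0.05],[0.001,0,-0.002]],
  [0,[0.0565,-0.0094,0.09],[0.001,0,-0.002]],
  [0,[0.0565,-0.0094,0.11],[0.001,0,-0.002]],
  [0,[0.0565,-0.0094,0.11],[0.001,0,-0.002]],
  [0,[0.0565,-0.0094,0.11],[0.001,0,-0.002]],
  [0,[0.0565,-0.0094,0.11],[0.001,0,-0.002]],
])

```text
time: 2.67
tool_pos: [0.5296, -0.0185, 0.1315]
tool_rot: [3.141, -0.001, 0.351]
contact_force: [-0.6, -0.5, 1.2]
opening: 0.0461
```

Run:
```python
from h import *
print(status.observe()['opening'])
go(.529,-.0193,.086,.349)
c=cam('wrist');save(c,'w3')
```

```text
0.046113340342056726
t 2.67 from [ 0.5296 -0.0185  0.1315] [ 3.1408e+00 -9.0000e-04  3.5080e-01] shift [-0.0009, 0.0005, 0.0455] turn [0.0008, -0.0009, 0.0018] rows>= 2
```

View pics/w3.png

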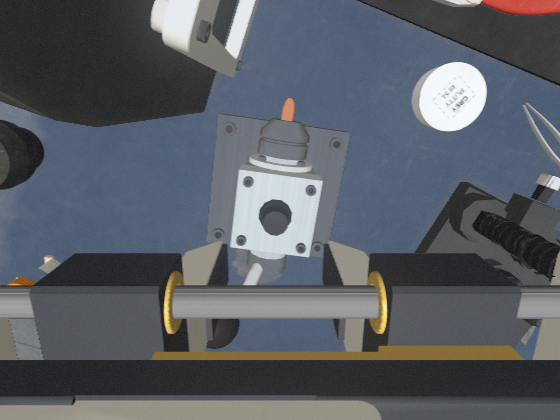

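>>> jog_arm([
  [0,[0,0,0.025],[0,0,0]],
  [0,[0,0,0.045],[0,0,0]],
  [0,[0,0,0.045],[0,0,0]],
  [0,[0,0,0.045],[0,0,0]],
  [-1,[0,0,0.045],[0,0,0]],
  [-1,[0,0,0.045],[0,0,0]],
  [-1,[0,0,0.045],[0,0,0]],
  [-1,[0,0,0.045],[0,0,0]],
  [-1,[0,0,0.045],[0,0,0]],
  [-1,[0,0,0.045],[0,0,0]],
], squeeze=25)

```text
time: 3.55
tool_pos: [0.5293, -0.0175, 0.0855]
tool_rot: [3.141, -0.001, 0.352]
contact_force: [-0.4, -0.4, -0.0]
opening: 0.0103
```

Run:
```python
from h import *
s=status.observe();print(s['opening'],s['tool_pos'],s['tool_rot'],s['contact_force'])
```

```text
0.010337782986172278 [ 0.52930171 -0.01752278  0.08548662] [ 3.14127442e+00 -5.04994299e-04  3.51820139e-01] [-0.35295535 -0.44514239 -0.03588797]
```

Run:
```python
from h import *
c=cam('wrist');save(c,'w4')
c=cam('scene');cv2.imwrite('pics/s4.png',cv2.resize(c['img'][150:300,180:330,::-1],None,fx=4,fy=4,interpolation=3))
s=status.observe();print(s['opening'])
```

```text
0.003021990799687989
```

View pics/w4.png

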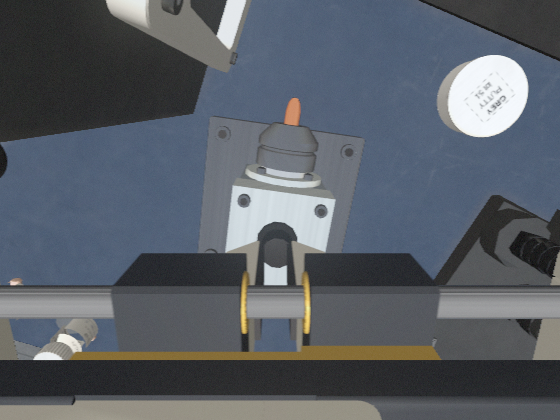

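View pics/s4.png

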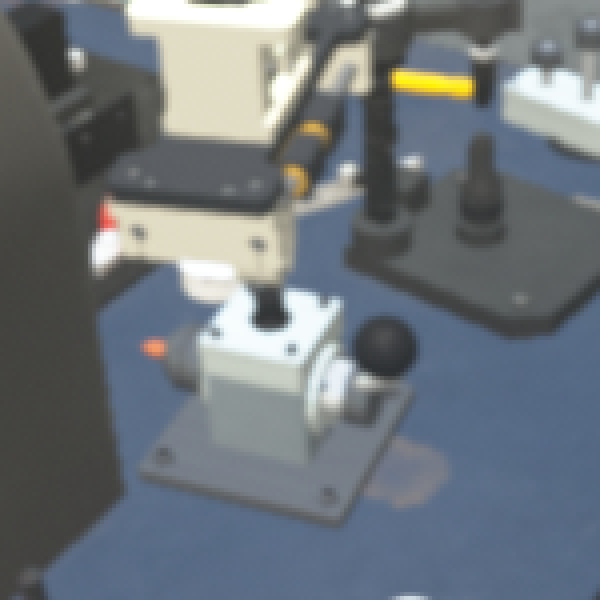

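Run:
```python
from h import *
c=eyes.read_camera('wrist');Tc=np.linalg.inv(c['tool_from_camera']);K=c['camera_matrix']
print(c['tool_from_camera'].round(4))
for p in [(0,0,0),(0,0,-.019),(0,0,-.04),(.0095,.002,0),(-.0095,.002,0),(.0095,.01,0),(.0095,.02,-.019)]:
    q=K@(Tc@np.r_[p,1])[:3];print(p,(q/q[2]).round(1))
W=(np.linalg.inv(np.eye(4)))
save(c,'w5')
cv2.imwrite('pics/w5z.png',cv2.resize(c['img'][190:350,190:370,::-1],None,fx=4,fy=3.7,interpolation=3))
Z=c['range_z'];v,u=np.indices(Z.shape)
P=np.stack([(u-K[0,2])/K[0,0]*Z,(v-K[1,2])/K[1,1]*Z,Z,np.ones_like(Z)],-1)@c['tool_from_camera'].T
for vv,uu in [(230,277),(243,277),(250,240),(260,245),(300,255),(262,232),(262,320),(275,277),(335,260)]:print(vv,uu,Z[vv,uu],P[vv,uu,:3].round(4))
print(status.observe())
```

```text
[[-1.300e-03 -9.603e-01 -2.788e-01  7.470e-02]
 [ 1.000e+00 -1.400e-03  2.000e-04  1.000e-04]
 [-6.000e-04 -2.788e-01  9.603e-01 -1.814e-01]
 [ 0.000e+00  0.000e+00  0.000e+00  1.000e+00]]
(0, 0, 0) [274.9 242.1   1. ]
(0, 0, -0.019) [274.9 256.8   1. ]
(0, 0, -0.04) [274.9 277.    1. ]
(0.0095, 0.002, 0) [278.6 225.7   1. ]
(-0.0095, 0.002, 0) [278.5 258.    1. ]
(0.0095, 0.01, 0) [293.4 225.7   1. ]
(0.0095, 0.02, -0.019) [315.8 238.9   1. ]
230 277 0.19112062 [ 0.0077  0.0011 -0.0018]
243 277 0.18205635 [ 0.0045  0.0011 -0.0122]
250 240 0.15967636 [ 0.0102 -0.0156 -0.0339]
260 245 0.09015769 [ 0.0358 -0.0075 -0.0988]
300 255 0.07762512 [ 0.0328 -0.0043 -0.1127]
262 232 0.08841403 [ 0.0361 -0.0106 -0.1005]
262 320 0.08946714 [ 0.0356  0.0113 -0.0996]
275 277 0.2063894 [-0.0226  0.0012  0.0052]
335 260 0.08760588 [ 0.0192 -0.0037 -0.1063]
{'time': 3.7, 'qpos': array([-1.77807293e-01,  4.75076127e-01,  1.67449935e+00, -4.88257266e-05,
        9.91942282e-01,  1.04116308e+00]), 'qvel': array([ 0.0009799 ,  0.00108211,  0.0007562 , -0.00057434, -0.0004592 ,
        0.000721  ]), 'joint_efforts': array([-3.69091840e-04, -4.60715032e+01, -2.05594933e+01,  6.07372052e-02,
       -5.00496116e-02,  1.84414666e-04]), 'tool_pos': array([ 0.52915451, -0.01748212,  0.08519267]), 'tool_rot': array([ 3.14151954e+00, -4.39806343e-05,  3.51852662e-01]), 'contact_force': array([-0.43946233, -0.3046715 ,  0.24249262]), 'torque': array([0.05081245, 0.06175015, 0.01030092]), 'opening': 0.001364525165020667}
```

View pics/w5z.png

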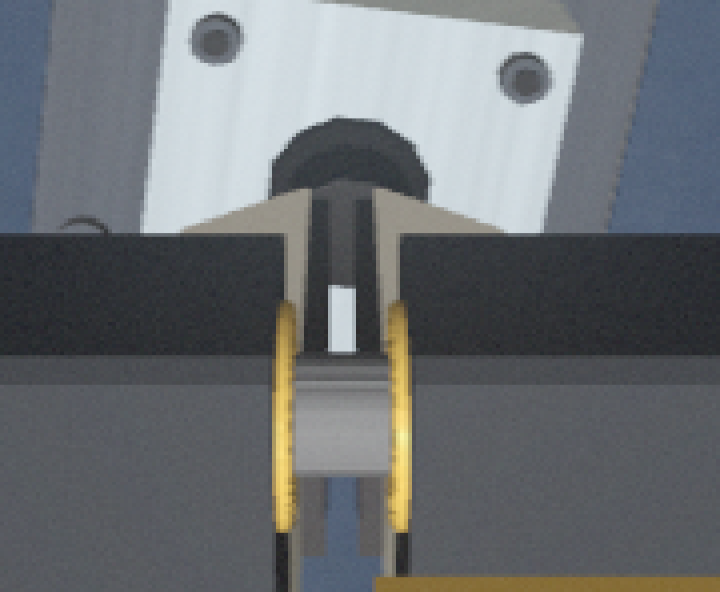

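Run:
```python
from h import *
c=eyes.read_camera('wrist');K=c['camera_matrix']
Z=c['range_z'];v,u=np.indices(Z.shape)
P=np.stack([(u-K[0,2])/K[0,0]*Z,(v-K[1,2])/K[1,1]*Z,Z,np.ones_like(Z)],-1)@c['tool_from_camera'].T
for vv in range(238,290,3):print(vv,[(uu,P[vv,uu,[0,2]].round(3).tolist()) for uu in (258,266,272,276,281,288)])
s=cam('scene');W=cloud(s)
q=W.reshape(-1,3);m=(abs(q[:,0]-.527)<.03)&(abs(q[:,1]+.018)<.03)&(q[:,2]>.084)&(q[:,2]<.2)
h=np.histogram(q[m][:,2],bins=np.arange(.084,.16,.004));print(h)
print(status.observe()['opening'])
```

```text
238 [(258, [0.002, 0.001]), (266, [0.005, -0.007]), (272, [0.008, -0.013]), (276, [0.008, -0.013]), (281, [0.007, -0.012]), (288, [0.006, -0.008])]
241 [(258, [0.0, 0.002]), (266, [0.01, -0.024]), (272, [0.006, -0.014]), (276, [0.006, -0.013]), (281, [0.006, -0.014]), (288, [0.006, -0.012])]
244 [(258, [0.01, -0.027]), (266, [0.011, -0.029]), (272, [0.009, -0.023]), (276, [0.005, -0.014]), (281, [0.009, -0.024]), (288, [0.01, -0.028])]
247 [(258, [0.01, -0.031]), (266, [0.011, -0.032]), (272, [0.009, -0.027]), (276, [0.003, -0.014]), (281, [0.009, -0.028]), (288, [0.01, -0.031])]
250 [(258, [0.011, -0.035]), (266, [0.01, -0.034]), (272, [0.009, -0.031]), (276, [0.002, -0.014]), (281, [0.009, -0.032]), (288, [0.01, -0.034])]
253 [(258, [0.036, -0.094]), (266, [0.01, -0.038]), (272, [0.01, -0.036]), (276, [-0.001, -0.013]), (281, [0.009, -0.034]), (288, [0.035, -0.093])]
256 [(258, [0.036, -0.096]), (266, [0.01, -0.04]), (272, [0.009, -0.037]), (276, [-0.003, -0.012]), (281, [0.009, -0.038]), (288, [0.036, -0.096])]
259 [(258, [0.035, -0.097]), (266, [0.011, -0.044]), (272, [0.009, -0.
[... 1120 characters left out ...]
8, [0.035, -0.11]), (266, [0.033, -0.105]), (272, [0.008, -0.061]), (276, [-0.027, 0.004]), (281, [0.01, -0.063]), (288, [0.034, -0.107])]
286 [(258, [0.036, -0.112]), (266, [0.033, -0.107]), (272, [0.03, -0.102]), (276, [0.03, -0.102]), (281, [0.031, -0.103]), (288, [0.034, -0.108])]
289 [(258, [0.035, -0.112]), (266, [0.032, -0.106]), (272, [0.031, -0.105]), (276, [0.031, -0.105]), (281, [0.03, -0.104]), (288, [0.033, -0.108])]
(array([55, 11, 12, 31, 10,  0,  5,  8, 12, 15, 12,  4,  5,  5,  7,  4,  0,
        0]), array([0.084, 0.088, 0.092, 0.096, 0.1  , 0.104, 0.108, 0.112, 0.116,
       0.12 , 0.124, 0.128, 0.132, 0.136, 0.14 , 0.144, 0.148, 0.152,
       0.156]))
0.0007562141689240739
```

>>> jog_arm([
  [0,[0,0.0017,0],[0,0,0]],
  [0,[0,0.0017,0],[0,0,0]],
  [0,[0,0.0017,0],[0,0,0]],
  [0,[0,0.0017,0],[0,0,0]],
  [0,[0,0.0017,0.01],[0,0,0]],
  [0,[0,0.0017,0.022],[0,0,0]],
  [0,[0,0.0017,0.022],[0,0,0]],
  [0,[0,0.0017,0.022],[0,0,0]],
], squeeze=25)

```text
time: 4.47
tool_pos: [0.529, -0.019, 0.0623]
tool_rot: [-3.141, 0.002, 0.352]
contact_force: [0.2, -0.3, 0.1]
opening: 0.0453
```

Run:
```python
from h import *
s=status.observe();print(s['opening'],s['tool_pos'],s['tool_rot'],s['contact_force'])
c=cam('wrist');save(c,'w6')
```

```text
0.045313144339402284 [ 0.5290421  -0.01898046  0.06230847] [-3.14061984e+00  1.78501041e-03  3.51838184e-01] [ 0.16286664 -0.27000646  0.08688507]
```

View pics/w6.png

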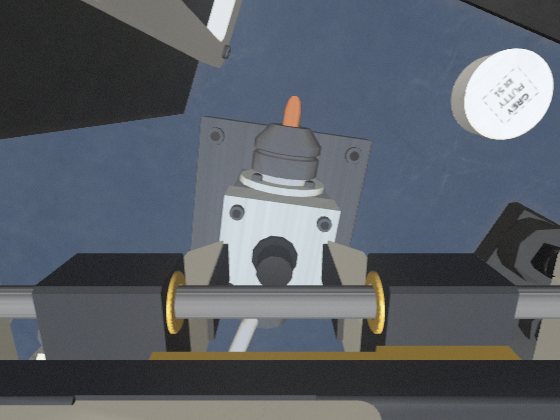

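>>> jog_arm([
  [-1,[0,0,0],[0,0,0]],
  [-1,[0,0,0],[0,0,0]],
  [-1,[0,0,0],[0,0,0]],
  [-1,[0,0,0],[0,0,0]],
  [-1,[0,0,0],[0,0,0]],
  [-1,[0,0,0],[0,0,0]],
  [-1,[0,0,0],[0,0,0]],
], squeeze=25)

```text
time: 5.1
tool_pos: [0.5299, -0.0191, 0.0634]
tool_rot: [3.141, -0.0, 0.352]
contact_force: [0.1, 0.3, 2.4]
opening: 0.0159
```

Run:
```python
from h import *
s=status.observe();print(s['opening'],s['tool_pos'],s['tool_rot'],s['contact_force'])
c=cam('wrist');save(c,'w7');np.savez('pics/w7.npz',**c)
cv2.imwrite('pics/w7z.png',cv2.resize(c['img'][190:350,190:370,::-1],None,fx=4,fy=3.7,interpolation=3))
```

```text
0.01588805545546876 [ 0.52987677 -0.01912074  0.06342436] [ 3.14130148e+00 -4.49176074e-04  3.51797370e-01] [0.08418794 0.34944638 2.40175365]
```

View pics/w7z.png

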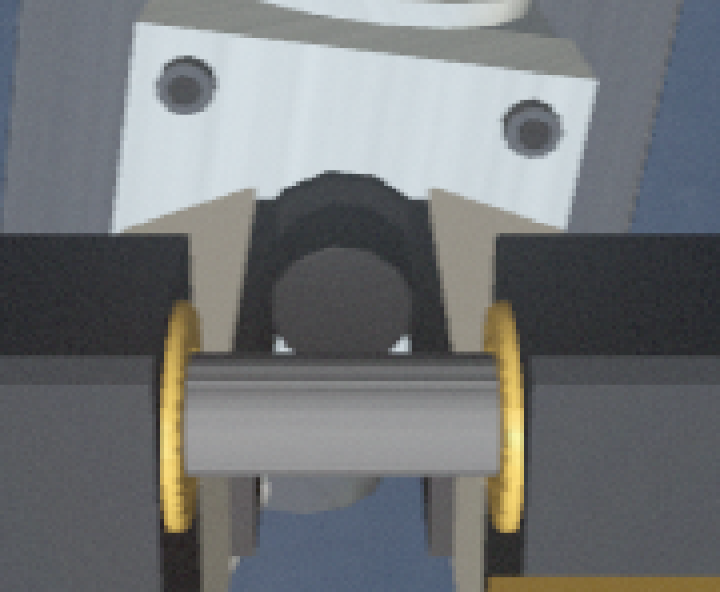

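Run:
```python
from h import *
go(.525,-.03,.25);go(.43,-.2,.25);go(.46,-.385,.2);go(.4682,-.3941,.055,.352)
```

```text
t 5.15 from [ 0.5298 -0.0191  0.0634] [ 3.1413e+00 -3.0000e-04  3.5180e-01] shift [-0.0082, 0.0086, -0.1866] turn [0.0, 0.0, 0.0] rows>= 5
t 5.15 from [ 0.5298 -0.0191  0.0634] [ 3.1413e+00 -3.0000e-04  3.5180e-01] shift [-0.156, 0.1354, -0.1866] turn [0.0, 0.0, 0.0] rows>= 7
t 5.15 from [ 0.5298 -0.0191  0.0634] [ 3.1413e+00 -3.0000e-04  3.5180e-01] shift [-0.1916, 0.3194, -0.1366] turn [0.0, 0.0, 0.0] rows>= 10
t 5.15 from [ 0.5298 -0.0191  0.0634] [ 3.1413e+00 -3.0000e-04  3.5180e-01] shift [-0.1871, 0.3307, 0.0084] turn [0.0003, -0.0003, -0.0002] rows>= 10
```

>>> jog_arm([
  [-1,[0,0,-0.02],[0,0,0]],
  [-1,[0,0,-0.06],[0,0,0]],
  [-1,[0,0,-0.1],[0,0,0]],
  [-1,[0,0,-0.14],[0,0,0]],
  [-1,[-0.008,0.009,-0.187],[0,0,0]],
  [-1,[-0.03,0.028,-0.187],[0,0,0]],
  [-1,[-0.06,0.055,-0.187],[0,0,0]],
  [-1,[-0.09,0.08,-0.187],[0,0,0]],
  [-1,[-0.12,0.107,-0.187],[0,0,0]],
  [-1,[-0.156,0.135,-0.187],[0,0,0]],
  [-1,[-0.156,0.135,-0.187],[0,0,0]],
])

```text
time: 6.07
tool_pos: [0.4268, -0.2044, 0.2501]
tool_rot: [3.14, 0.002, 0.347]
contact_force: [0.9, -1.3, 0.3]
opening: 0.0159
```

Run:
```python
from h import *
s=status.observe();print(s['opening'])
go(.4682,-.3941,.16,.352);go(.4682,-.3941,.07,.352)
c=cam('wrist');save(c,'w8');np.savez('pics/w8.npz',**c)
```

```text
0.01593057788688816
t 6.07 from [ 0.4268 -0.2044  0.2501] [3.140e+00 2.100e-03 3.466e-01] shift [-0.0253, 0.1924, 0.0905] turn [0.0016, 0.0021, -0.0054] rows>= 6
t 6.07 from [ 0.4268 -0.2044  0.2501] [3.140e+00 2.100e-03 3.466e-01] shift [-0.0251, 0.1922, 0.1805] turn [0.0016, 0.0021, -0.0054] rows>= 7
```

View pics/w8.png

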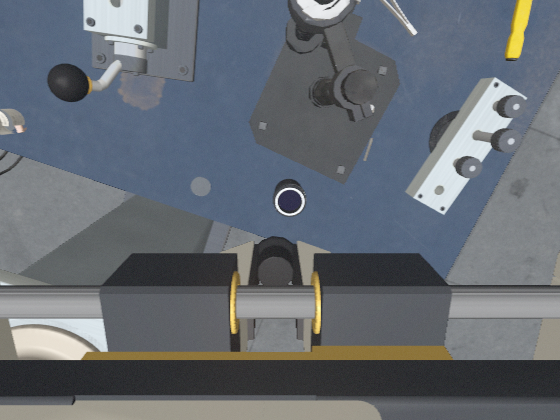

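>>> jog_arm([
  [-1,[-0.005,0.04,0],[0,0,0]],
  [-1,[-0.01,0.08,0],[0,0,0]],
  [-1,[-0.015,0.12,0],[0,0,0]],
  [-1,[-0.02,0.155,0.02],[0,0,0]],
  [-1,[-0.025,0.192,0.04],[0,0,0]],
  [-1,[-0.025,0.192,0.08],[0,0,0]],
  [-1,[-0.025,0.192,0.12],[0,0,0]],
  [-1,[-0.025,0.192,0.16],[0,0,0]],
  [-1,[-0.025,0.192,0.18],[0,0,0]],
  [-1,[-0.025,0.192,0.18],[0,0,0]],
  [-1,[-0.025,0.192,0.18],[0,0,0]],
  [-1,[-0.025,0.192,0.18],[0,0,0]],
])

```text
time: 7.12
tool_pos: [0.4741, -0.3888, 0.0721]
tool_rot: [3.139, -0.001, 0.353]
contact_force: [-0.0, -0.6, 1.4]
opening: 0.0159
```

Run:
```python
from h import *
s=status.observe();print(s['opening'],s['tool_rot'])
c=cam('wrist');save(c,'w9');np.savez('pics/w9.npz',**c)
go(.4682,-.3941,.032,.352);go(.4682,-.3941,.0114,.352)
c=cam('scene');cv2.imwrite('pics/s9.png',cv2.resize(c['img'][120:220,280:400,::-1],None,fx=6,fy=6,interpolation=3))
```

```text
0.015895570453068823 [ 3.13866454e+00 -1.44836276e-03  3.52647128e-01]
t 7.17 from [ 0.4741 -0.3892  0.0726] [ 3.1376e+00 -1.8000e-03  3.5240e-01] shift [-0.0073, 0.0024, 0.0406] turn [0.004, -0.0019, 0.0004] rows>= 1
t 7.17 from [ 0.4741 -0.3892  0.0726] [ 3.1376e+00 -1.8000e-03  3.5240e-01] shift [-0.0074, 0.0024, 0.0612] turn [0.004, -0.0019, 0.0004] rows>= 2
```

View pics/w9.png

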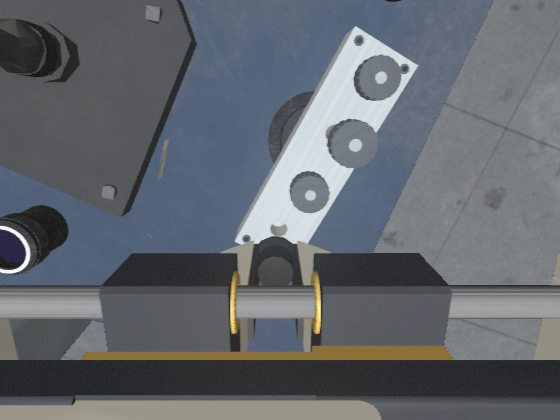

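View pics/s9.png

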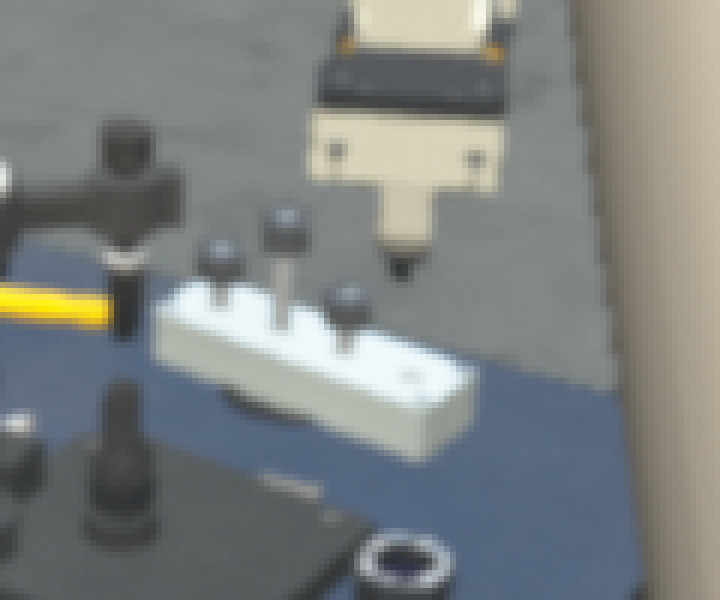

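Run:
```python
from h import *
c=dict(np.load('pics/w9.npz'));im=c['img'][:,:,::-1]
cv2.imwrite('pics/w9z.png',cv2.resize(im[170:270,220:340],None,fx=6,fy=6,interpolation=3))
print(ray(c,279,229,.028),ray(c,310.5,195.5,.058),ray(c,355.5,145,.086),ray(c,381,77.5,.058))
print(status.observe()['qvel'].round(4))
```

```text
[ 0.46700211 -0.39446454  0.028     ] [ 0.50229413 -0.40001811  0.058     ] [ 0.53814948 -0.40540234  0.086     ] [ 0.5736906  -0.41095011  0.058     ]
[-0.0057 -0.0039  0.0075 -0.0024 -0.0019 -0.0027]
```

View pics/w9z.png

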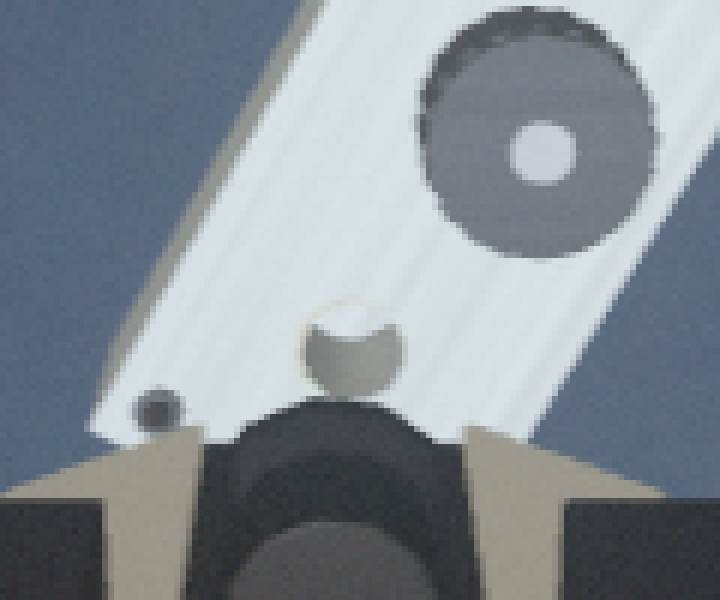

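>>> jog_arm([
  [-1,[-0.0073,0.0024,0.01],[0.004,-0.002,0]],
  [-1,[-0.0073,0.0024,0.03],[0.004,-0.002,0]],
  [-1,[-0.0073,0.0024,0.038],[0.004,-0.002,0]],
  [-1,[-0.0073,0.0024,0.038],[0.004,-0.002,0]],
  [-1,[-0.0073,0.0024,0.038],[0.004,-0.002,0]],
])

```text
time: 7.63
tool_pos: [0.4662, -0.3933, 0.0321]
tool_rot: [-3.137, 0.002, 0.352]
contact_force: [0.1, 1.2, 0.4]
opening: 0.0157
```

Run:
```python
from h import *
s=status.observe();print(s['opening'],s['tool_rot'],s['contact_force'])
go(.4681,-.3941,.0114,.352)
```

```text
0.015703336465451505 [-3.13702950e+00  2.25461219e-03  3.51517204e-01] [0.07235322 1.23160793 0.38635705]
t 7.63 from [ 0.4662 -0.3933  0.0321] [-3.137e+00  2.300e-03  3.515e-01] shift [0.0015, 0.0015, 0.0207] turn [-0.0046, 0.0023, -0.0005] rows>= 1
```

>>> jog_arm([
  [-1,[0,0,0],[0,0,0]],
  [-1,[0,0,0],[0,0,0]],
  [-1,[0,0,0],[0,0,0]],
])

```text
time: 7.88
tool_pos: [0.4669, -0.3936, 0.033]
tool_rot: [-3.139, 0.001, 0.352]
contact_force: [0.4, -0.6, -1.0]
opening: 0.0158
```

Run:
```python
from h import *
s=status.observe();print(s['opening'],s['tool_rot'],s['contact_force'],s['qvel'].round(4))
go(.4681,-.3941,.0114,.352)
```

```text
0.015760397589095494 [-3.13907812e+00  1.42913502e-03  3.51919569e-01] [ 0.35686168 -0.58018825 -1.00173612] [-0.002   0.0023  0.0041 -0.0002 -0.0022  0.0011]
t 7.88 from [ 0.4669 -0.3936  0.033 ] [-3.1391e+00  1.4000e-03  3.5190e-01] shift [0.001, 0.0009, 0.0216] turn [-0.0025, 0.0014, -0.0001] rows>= 1
```

>>> jog_arm([
  [-1,[0.001,0.0008,0.0],[-0.002,0.001,0]],
  [-1,[0.001,0.0008,0.003],[-0.002,0.001,0]],
  [-1,[0.001,0.0008,0.006],[-0.002,0.001,0]],
  [-1,[0.001,0.0008,0.008],[-0.002,0.001,0]],
  [-1,[0.001,0.0008,0.01],[-0.002,0.001,0]],
  [-1,[0.001,0.0008,0.01],[-0.002,0.001,0]],
])

```text
time: 8.38
tool_pos: [0.4674, -0.3933, 0.0215]
tool_rot: [-3.139, 0.001, 0.352]
contact_force: [0.1, 0.4, -0.0]
opening: 0.0159
```

Run:
```python
from h import *
s=status.observe();print(s['opening'],s['tool_rot'],s['contact_force'],s['torque'],s['qvel'].round(4))
go(.4681,-.3941,.0114,.352)
```

```text
0.015929379937764453 [-3.13862779e+00  1.38871103e-03  3.51856056e-01] [ 0.07899807  0.38229818 -0.00381618] [ 0.01134144 -0.0238481  -0.02391333] [ 0.0011 -0.0057 -0.0052  0.0006  0.0082 -0.0003]
t 8.38 from [ 0.4674 -0.3933  0.0215] [-3.1386e+00  1.4000e-03  3.5190e-01] shift [0.0004, 0.001, 0.0101] turn [-0.003, 0.0014, -0.0001] rows>= 1
```

>>> jog_arm([
  [-1,[0.0002,0.0004,0.003],[0,0,0]],
  [-1,[0.0002,0.0004,0.006],[0,0,0]],
  [-1,[0.0002,0.0004,0.008],[0,0,0]],
  [-1,[0.0002,0.0004,0.01],[0,0,0]],
  [-1,[0.0002,0.0004,0.011],[0,0,0]],
  [-1,[0.0002,0.0004,0.011],[0,0,0]],
])

```text
time: 8.88
tool_pos: [0.4679, -0.3939, 0.0114]
tool_rot: [-3.14, 0.001, 0.352]
contact_force: [-0.9, 0.1, 1.7]
opening: 0.0158
```

Run:
```python
from h import *
s=status.observe();print(s['opening'],s['tool_pos'],s['tool_rot'],s['contact_force'],s['torque'])
c=cam('scene');cv2.imwrite('pics/s10.png',cv2.resize(c['img'][120:220,280:400,::-1],None,fx=6,fy=6,interpolation=3))
```

```text
0.015798127271158556 [ 0.46790995 -0.39386151  0.01141725] [-3.13961948e+00  1.03499545e-03  3.51791753e-01] [-0.88852459  0.12135347  1.65729858] [ 0.1568923   0.17090439 -0.04503991]
```

View pics/s10.png

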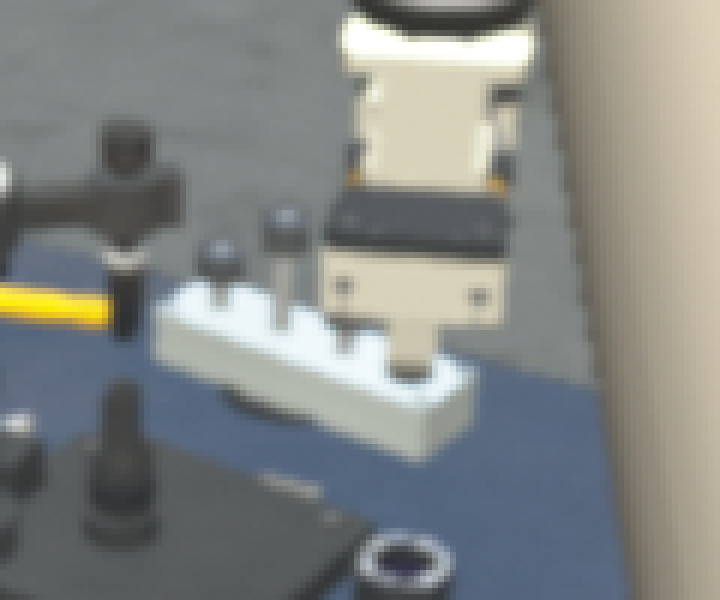

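>>> jog_arm([
  [-1,[0,0,0.001],[0,0,0]],
  [-1,[0,0,0.001],[0,0,0]],
  [-0.3,[0,0,0.001],[0,0,0]],
  [-0.3,[0,0,0.001],[0,0,0]],
  [-0.3,[0,0,0.001],[0,0,0]],
  [-0.3,[0,0,-0.03],[0,0,0]],
  [-0.3,[0,0,-0.07],[0,0,0]],
  [-0.3,[-0.03,0,-0.11],[0,0,0]],
  [-0.3,[-0.05,0,-0.15],[0,0,0]],
  [-0.3,[-0.05,0,-0.16],[0,0,0]],
  [-0.3,[-0.05,0,-0.16],[0,0,0]],
  [-0.3,[-0.05,0,-0.16],[0,0,0]],
])

```text
time: 9.93
tool_pos: [0.4214, -0.412, 0.1722]
tool_rot: [3.141, -0.0, 0.351]
contact_force: [-0.1, 0.2, -0.8]
opening: 0.0318
```

Run:
```python
from h import *
s=status.observe();print(s['opening'],s['tool_pos'],s['qvel'].round(3))
c=cam('wrist');save(c,'w11');np.savez('pics/w11.npz',**c)
cv2.imwrite('pics/w11z.png',cv2.resize(c['img'][0:200,220:400,::-1],None,fx=3,fy=3,interpolation=3))
```

```text
0.03176281734015148 [ 0.42139238 -0.41201582  0.17224986] [ 0.014  0.046  0.04   0.003 -0.008  0.005]
```

View pics/w11z.png

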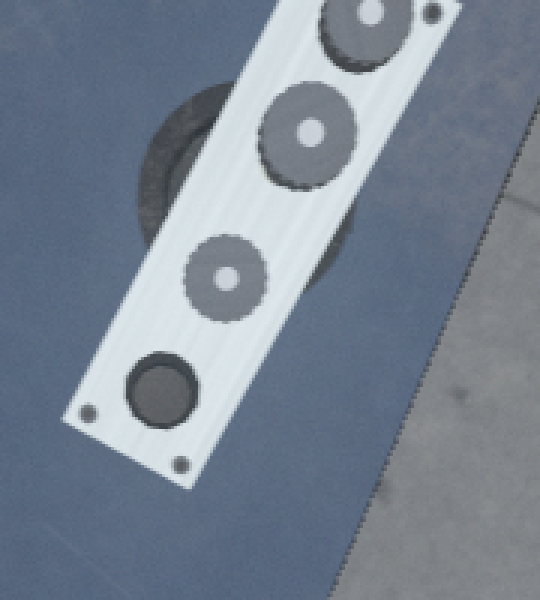

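Run:
```python
from h import *
c=dict(np.load('pics/w11.npz'));W=cloud(c)
v=np.s_[125:135];print('plug top',np.nanmedian(W[126:136,270:278],axis=(0,1)),'stand z',np.nanmedian(W[100:110,253:258],axis=(0,1)))
print('pin',ray(c,220+310.5/3,133/3,.086),np.nanmedian(W[38:52,316:330],axis=(0,1)), 'plug',ray(c,220+161/3,394/3,.046))
go(.5381,-.4054,.13,.352)
```

```text
plug top [ 0.46784127 -0.39394216  0.04622446] stand z [ 4.81220509e-01 -3.70102613e-01  2.14476587e-04]
pin [ 0.53788622 -0.40542164  0.086     ] [ 0.53744884 -0.40481225  0.08613453] plug [ 0.46724343 -0.39427783  0.046     ]
t 9.98 from [ 0.4212 -0.4112  0.1707] [-3.1392e+00  9.0000e-04  3.5150e-01] shift [0.1118, 0.0349, 0.0405] turn [-0.0024, 0.0009, -0.0005] rows>= 3
```

>>> jog_arm([
  [0,[0.04,0.012,0.02],[-0.002,0.001,0]],
  [0,[0.08,0.025,0.04],[-0.002,0.001,0]],
  [0,[0.112,0.035,0.04],[-0.002,0.001,0]],
  [0,[0.112,0.035,0.04],[-0.002,0.001,0]],
  [0,[0.112,0.035,0.04],[-0.002,0.001,0]],
  [0,[0.112,0.035,0.04],[-0.002,0.001,0]],
])

```text
time: 10.48
tool_pos: [0.538, -0.4045, 0.1287]
tool_rot: [-3.138, 0.002, 0.353]
contact_force: [-1.0, 0.2, -0.3]
opening: 0.0464
```

Run:
```python
from h import *
s=status.observe();print(s['opening'],s['qvel'].round(3))
go(.5381,-.4054,.043,.352)
```

```text
0.04639403814518418 [-0.025 -0.04   0.008 -0.003  0.    -0.002]
t 10.48 from [ 0.538  -0.4045  0.1287] [-3.1382e+00  2.0000e-03  3.5310e-01] shift [-0.0001, 0.0012, 0.0857] turn [-0.0034, 0.002, 0.0011] rows>= 3
```

>>> jog_arm([
  [0,[0,0.0005,0.03],[0,0,0]],
  [0,[0,0.0005,0.06],[0,0,0]],
  [0,[0,0.0005,0.086],[0,0,0]],
  [0,[0,0.0005,0.086],[0,0,0]],
  [0,[0,0.0005,0.086],[0,0,0]],
  [0,[0,0.0005,0.086],[0,0,0]],
])

```text
time: 10.98
tool_pos: [0.5388, -0.4071, 0.0471]
tool_rot: [3.139, -0.001, 0.351]
contact_force: [-0.7, 0.1, 1.7]
opening: 0.0457
```

Run:
```python
from h import *
s=status.observe();print(s['opening'],s['qvel'].round(3),s['contact_force'])
go(.5381,-.4054,.043,.352)
c=cam('wrist');save(c,'w12')
```

```text
0.04569836757553351 [ 0.006 -0.018 -0.019  0.    -0.003  0.   ] [-0.6504596   0.08453243  1.66840644]
t 10.98 from [ 0.5388 -0.4071  0.0471] [ 3.1391e+00 -1.2000e-03  3.5100e-01] shift [-0.0001, -0.0018, 0.0041] turn [0.0025, -0.0012, -0.001] rows>= 1
```

View pics/w12.png

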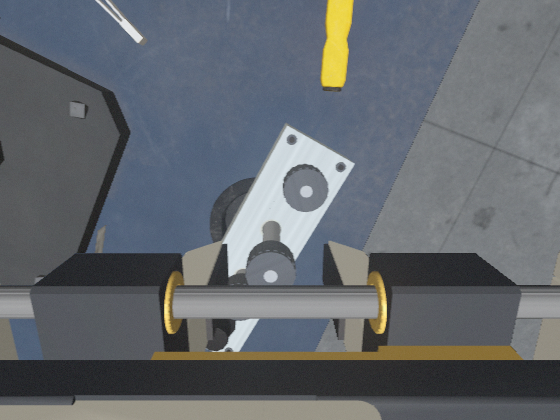

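>>> jog_arm([
  [0,[0,-0.001,0.003],[0.002,-0.001,0]],
  [0,[0,-0.001,0.003],[0.002,-0.001,0]],
  [0,[0,-0.001,0.003],[0.002,-0.001,0]],
  [-1,[0,-0.001,0.003],[0.002,-0.001,0]],
  [-1,[0,-0.001,0.003],[0.002,-0.001,0]],
  [-1,[0,-0.001,0.003],[0.002,-0.001,0]],
  [-1,[0,-0.001,0.003],[0.002,-0.001,0]],
  [-1,[0,-0.001,0.003],[0.002,-0.001,0]],
  [-1,[0,-0.001,0.003],[0.002,-0.001,0]],
  [-1,[0,-0.001,0.003],[0.002,-0.001,0]],
], squeeze=30)

```text
time: 11.87
tool_pos: [0.5383, -0.4051, 0.0421]
tool_rot: [-3.14, 0.001, 0.352]
contact_force: [1.0, 0.4, 0.2]
opening: 0.0211
```

Run:
```python
from h import *
s=status.observe();print(s['opening'],s['tool_pos'],s['tool_rot'],s['contact_force'],s['torque'])
c=cam('wrist');save(c,'w13');np.savez('pics/w13.npz',**c)
cv2.imwrite('pics/w13z.png',cv2.resize(c['img'][190:350,190:370,::-1],None,fx=4,fy=3.7,interpolation=3))
```

```text
0.02111640601763958 [ 0.53826747 -0.40514731  0.04209114] [-3.13974494e+00  9.18992869e-04  3.51766730e-01] [1.01951209 0.36021594 0.1612747 ] [0.03283302 0.02127957 0.01114299]
```

View pics/w13z.png

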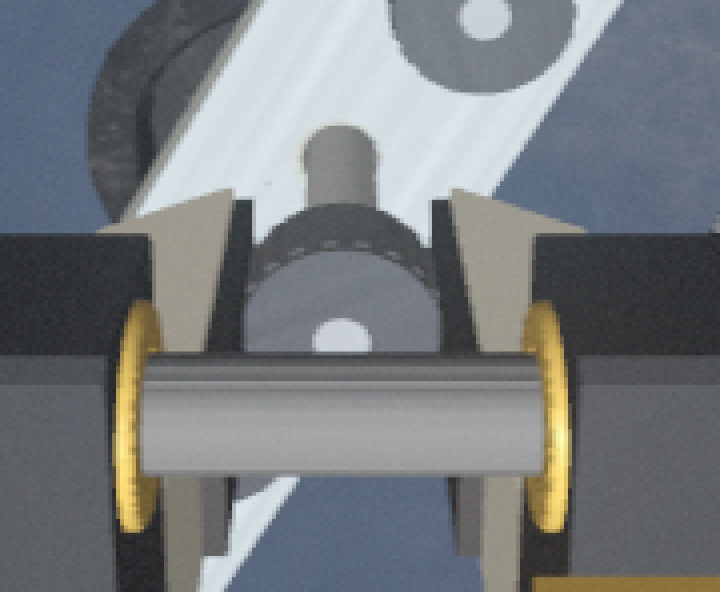

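Run:
```python
from h import *
go(.53,-.40,.27);go(.43,-.2,.27);go(.5293,-.019,.2)
```

```text
t 11.92 from [ 0.5383 -0.4051  0.0421] [-3.1397e+00  9.0000e-04  3.5180e-01] shift [-0.0062, -0.0081, -0.2279] turn [0.0, 0.0, 0.0] rows>= 6
t 11.92 from [ 0.5383 -0.4051  0.0421] [-3.1397e+00  9.0000e-04  3.5180e-01] shift [-0.0312, -0.2303, -0.2275] turn [0.0, 0.0, 0.0] rows>= 8
t 11.92 from [ 0.5383 -0.4051  0.0421] [-3.1397e+00  9.0000e-04  3.5180e-01] shift [0.1245, -0.3659, -0.1574] turn [0.0, 0.0, 0.0] rows>= 11
```

>>> jog_arm([
  [-1,[0,0,-0.025],[0,0,0]],
  [-1,[0,0,-0.065],[0,0,0]],
  [-1,[0,0,-0.105],[0,0,0]],
  [-1,[0,0,-0.145],[0,0,0]],
  [-1,[0,0,-0.185],[0,0,0]],
  [-1,[-0.006,-0.008,-0.228],[0,0,0]],
  [-1,[-0.01,-0.045,-0.228],[0,0,0]],
  [-1,[-0.015,-0.085,-0.228],[0,0,0]],
  [-1,[-0.02,-0.125,-0.228],[0,0,0]],
  [-1,[-0.025,-0.165,-0.228],[0,0,0]],
  [-1,[-0.031,-0.205,-0.228],[0,0,0]],
  [-1,[-0.031,-0.23,-0.228],[0,0,0]],
])

```text
time: 12.92
tool_pos: [0.4278, -0.1971, 0.2707]
tool_rot: [-3.138, 0.001, 0.352]
contact_force: [1.7, 1.0, -0.8]
opening: 0.0208
```

>>> jog_arm([
  [-1,[0,0,0],[0,0,0]],
  [-1,[0,0,0],[0,0,0]],
])

```text
time: 13.08
tool_pos: [0.4302, -0.1995, 0.2713]
tool_rot: [-3.141, 0.0, 0.353]
contact_force: [-0.2, -0.7, -0.7]
opening: 0.021
```

Run:
```python
from h import *
s=status.observe();print(s['opening'],s['tool_pos'],s['qvel'].round(3))
go(.5293,-.019,.2,.352)
```

```text
0.021030221065095712 [ 0.43016506 -0.19945843  0.27126032] [-0.027  0.042 -0.042 -0.005 -0.005 -0.005]
t 13.08 from [ 0.4302 -0.1995  0.2713] [-3.141e+00  2.000e-04  3.535e-01] shift [0.1555, -0.1349, 0.0713] turn [-0.0005, 0.0002, 0.0015] rows>= 6
```

>>> jog_arm([
  [-1,[0.031,-0.027,0.0],[0,0,0]],
  [-1,[0.062,-0.054,0.01],[0,0,0]],
  [-1,[0.093,-0.081,0.03],[0,0,0]],
  [-1,[0.124,-0.108,0.05],[0,0,0]],
  [-1,[0.1555,-0.135,0.07],[0,0,0]],
  [-1,[0.1555,-0.135,0.09],[0,0,0]],
  [-1,[0.1555,-0.135,0.11],[0,0,0]],
  [-1,[0.1555,-0.135,0.11],[0,0,0]],
  [-1,[0.1555,-0.135,0.11],[0,0,0]],
  [-1,[0.1555,-0.135,0.11],[0,0,0]],
  [-1,[0.1555,-0.135,0.11],[0,0,0]],
])

```text
time: 14.0
tool_pos: [0.5307, -0.0209, 0.1622]
tool_rot: [-3.141, -0.002, 0.35]
contact_force: [0.6, -0.2, -1.2]
opening: 0.0212
```

Run:
```python
from h import *
s=status.observe();print(s['opening'],s['tool_pos'],s['qvel'].round(3))
go(.5293,-.019,.13,.352)
c=cam('wrist');save(c,'w14');np.savez('pics/w14.npz',**c)
```

```text
0.02115588845968769 [ 0.53066359 -0.02085457  0.16216267] [ 0.001 -0.009  0.009  0.002 -0.003  0.001]
t 14.0 from [ 0.5307 -0.0209  0.1622] [-3.1413e+00 -1.5000e-03  3.5040e-01] shift [-0.0007, -0.0022, 0.0322] turn [-0.0003, -0.0015, -0.0016] rows>= 1
```

View pics/w14.png

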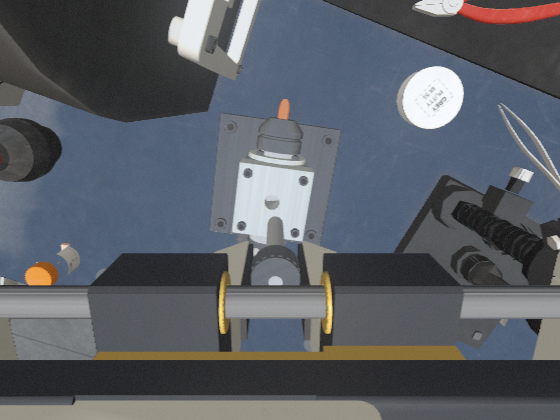

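>>> jog_arm([
  [-1,[-0.0007,-0.0022,0.01],[0,0,0]],
  [-1,[-0.0007,-0.0022,0.02],[0,0,0]],
  [-1,[-0.0007,-0.0022,0.03],[0,0,0]],
  [-1,[-0.0007,-0.0022,0.03],[0,0,0]],
  [-1,[-0.0007,-0.0022,0.03],[0,0,0]],
  [-1,[-0.0007,-0.0022,0.03],[0,0,0]],
])

```text
time: 14.55
tool_pos: [0.5283, -0.018, 0.1309]
tool_rot: [-3.14, 0.001, 0.352]
contact_force: [-0.4, 0.2, -0.2]
opening: 0.021
```

Run:
```python
from h import *
s=status.observe();print(s['opening'],s['tool_pos'],s['qvel'].round(3))
go(.5293,-.019,.112,.352)
c=cam('wrist');save(c,'w15');np.savez('pics/w15.npz',**c)
cv2.imwrite('pics/w15z.png',cv2.resize(c['img'][160:310,200:360,::-1],None,fx=4,fy=4,interpolation=3))
print(ray(c,273,214,.08),)
```

```text
0.020961195100992307 [ 0.52833706 -0.01800033  0.13089831] [ 0.003 -0.006 -0.005 -0.    -0.002  0.001]
t 14.55 from [ 0.5283 -0.018   0.1309] [-3.1399e+00  6.0000e-04  3.5170e-01] shift [0.0006, 0.0013, 0.0189] turn [-0.0017, 0.0006, -0.0003] rows>= 1
[ 0.52759109 -0.01679422  0.08      ]
```

View pics/w15z.png

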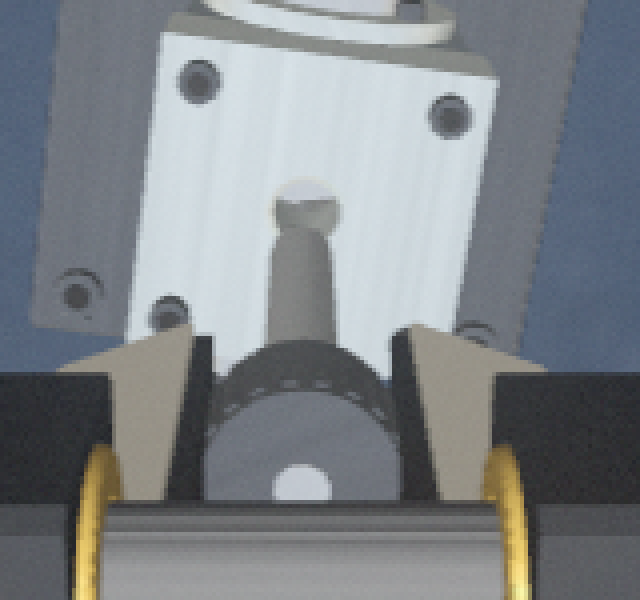

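>>> jog_arm([
  [-1,[0.0005,0.0012,0.003],[-0.001,0,0]],
  [-1,[0.0005,0.0012,0.006],[-0.001,0,0]],
  [-1,[0.0005,0.0012,0.008],[-0.001,0,0]],
  [-1,[0.0005,0.0012,0.011],[-0.001,0,0]],
  [-1,[0.0005,0.0012,0.011],[-0.001,0,0]],
  [-1,[0.0005,0.0012,0.011],[-0.001,0,0]],
])

```text
time: 15.1
tool_pos: [0.5288, -0.0188, 0.1194]
tool_rot: [-3.14, 0.001, 0.352]
contact_force: [0.3, 0.2, -1.1]
opening: 0.0215
```

Run:
```python
from h import *
s=status.observe();print(s['opening'],s['tool_pos'],s['qvel'].round(3),s['contact_force'])
go(.5293,-.019,.105,.352)
c=cam('wrist');save(c,'w16');np.savez('pics/w16.npz',**c)
cv2.imwrite('pics/w16z.png',cv2.resize(c['img'][160:310,200:360,::-1],None,fx=4,fy=4,interpolation=3))
print(ray(c,277,218,.08))
```

```text
0.02147733426043613 [ 0.52879655 -0.01877513  0.11942023] [ 0.001 -0.003 -0.005 -0.001  0.002 -0.001] [ 0.27584967  0.23600157 -1.10364197]
t 15.1 from [ 0.5288 -0.0188  0.1194] [-3.1404e+00  1.4000e-03  3.5190e-01] shift [0.0004, 0.0004, 0.0144] turn [-0.0012, 0.0014, -0.0001] rows>= 1
[ 0.52986136 -0.01979415  0.08      ]
```

View pics/w16z.png

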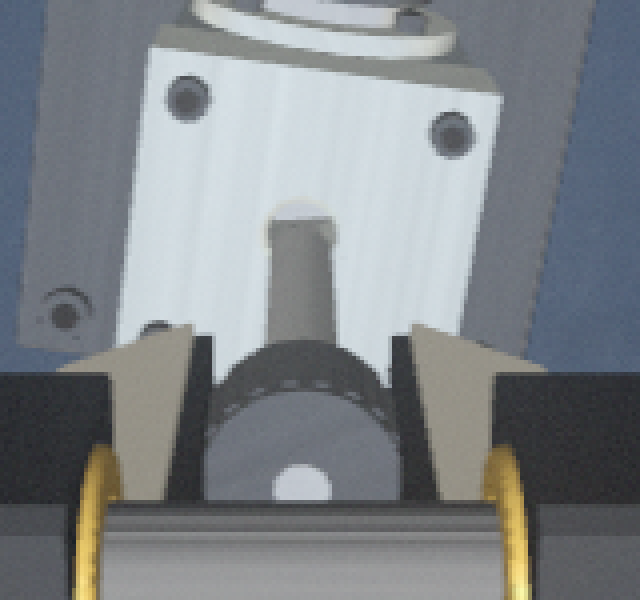

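>>> jog_arm([
  [-1,[0.0003,0.0004,0.003],[0,0,0]],
  [-1,[0.0003,0.0004,0.006],[0,0,0]],
  [-1,[0.0003,0.0004,0.009],[0,0,0]],
  [-1,[0.0003,0.0004,0.011],[0,0,0]],
  [-1,[0.0003,0.0004,0.011],[0,0,0]],
])

```text
time: 15.57
tool_pos: [0.529, -0.019, 0.108]
tool_rot: [-3.14, 0.002, 0.352]
contact_force: [-0.0, -0.1, -0.6]
opening: 0.0209
```

Run:
```python
from h import *
s=status.observe();print(s['opening'],s['tool_pos'],s['contact_force'],s['torque'])
c=cam('wrist')
cv2.imwrite('pics/w17z.png',cv2.resize(c['img'][160:310,200:360,::-1],None,fx=4,fy=4,interpolation=3))
```

```text
0.020885265003958944 [ 0.52896712 -0.01900684  0.10801369] [-0.00165482 -0.09379142 -0.6267279 ] [-0.00781844  0.01557337 -0.04643579]
```

View pics/w17z.png

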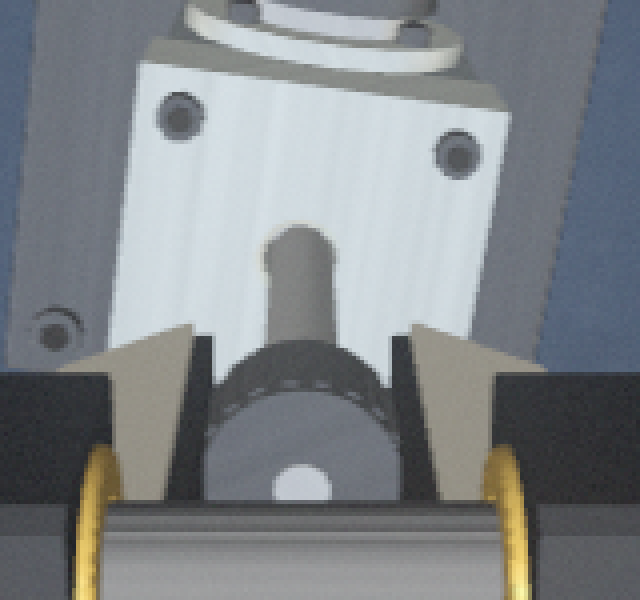

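>>> jog_arm([
  [-1,[0.0002,0.0002,0.003],[0,0,0]],
  [-1,[0.0002,0.0002,0.006],[0,0,0]],
  [-1,[0.0002,0.0002,0.009],[0,0,0]],
  [-1,[0.0002,0.0002,0.011],[0,0,0]],
  [-1,[0.0002,0.0002,0.011],[0,0,0]],
  [-1,[0.0002,0.0002,0.011],[0,0,0]],
])

```text
time: 16.12
tool_pos: [0.5295, -0.0192, 0.0975]
tool_rot: [-3.141, 0.001, 0.352]
contact_force: [-0.2, 0.0, -0.9]
opening: 0.0207
```

Run:
```python
from h import *
s=status.observe();print(s['opening'],s['tool_pos'],s['contact_force'],s['torque'])
```

```text
0.020666954288480446 [ 0.52952607 -0.01919637  0.09748604] [-0.21892409  0.02166247 -0.92601892] [ 0.05871253  0.01142344 -0.00537727]
```

>>> jog_arm([
  [-0.1,[0,0,0],[0,0,0]],
  [-0.1,[0,0,0],[0,0,0]],
  [-0.1,[0,0,0],[0,0,0]],
  [-0.1,[0,0,0],[0,0,0]],
  [-0.1,[0,0,-0.02],[0,0,0]],
  [-0.1,[0,0,-0.05],[0,0,0]],
  [-0.1,[-0.03,0,-0.09],[0,0,0]],
  [-0.1,[-0.06,0,-0.13],[0,0,0]],
  [-0.1,[-0.06,0,-0.15],[0,0,0]],
  [-1,[-0.06,0,-0.15],[0,0,0]],
  [-1,[-0.06,0,-0.15],[0,0,0]],
  [-1,[-0.06,0,-0.15],[0,0,0]],
])

```text
time: 17.12
tool_pos: [0.4733, -0.0398, 0.2473]
tool_rot: [-3.14, 0.001, 0.352]
contact_force: [0.8, 0.5, -0.3]
opening: 0.026
```

Run:
```python
from h import *
s=status.observe();print(s['opening'],s['tool_pos'],s['qvel'].round(3))
c=cam('wrist');save(c,'w18');np.savez('pics/w18.npz',**c)
W=cloud(c)
q=W.reshape(-1,3);q=q[(abs(q[:,0]-.529)<.02)&(abs(q[:,1]+.019)<.02)&(q[:,2]>.1)];print(q.mean(0),np.median(q,0),len(q))
q=W.reshape(-1,3);q=q[(abs(q[:,0]-.455)<.03)&(abs(q[:,1]+.0)<.04)&(q[:,2]>.085)];print(np.median(q,0),q.max(0))
```

```text
0.025994768058895487 [ 0.47331169 -0.03983627  0.24727674] [ 0.004  0.03   0.016  0.     0.003 -0.   ]
[ 0.53007712 -0.02000656  0.1387878 ] [ 0.53008107 -0.02000161  0.13885618] 639
[0.48101587 0.00636503 0.35996881] [0.48499829 0.03927092 0.38301082]
```

View pics/w18.png

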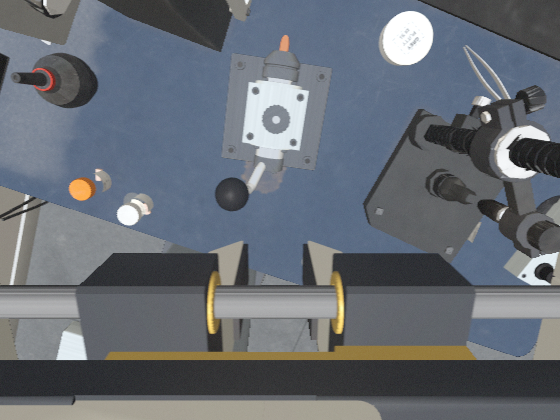

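Run:
```python
from h import *
c=dict(np.load('pics/w18.npz'))
b=ray(c,231.5,193.5,.101);print('ball',b)
ty=np.array([.345,-.939]);p=b[:2]-.048*ty;print(p)
go(p[0],p[1],.2,.352);go(p[0],p[1],.066,.352)
print((b[:2]-np.array([.4556,-.0348]))@np.array([.206,-.978]))
```

```text
ball [ 0.44902795 -0.00467211  0.101     ]
[0.43246795 0.04039989]
t 17.17 from [ 0.4731 -0.0397  0.2466] [-3.1396e+00  2.5000e-03  3.5190e-01] shift [-0.0104, -0.0891, 0.0468] turn [-0.002, 0.0025, -0.0001] rows>= 3
t 17.17 from [ 0.4731 -0.0397  0.2466] [-3.1396e+00  2.5000e-03  3.5190e-01] shift [-0.0101, -0.0888, 0.1808] turn [-0.002, 0.0025, -0.0001] rows>= 5
-0.030818916070283853
```

>>> jog_arm([
  [-1,[-0.005,-0.04,0.01],[-0.002,0.002,0]],
  [-1,[-0.01,-0.075,0.03],[-0.002,0.002,0]],
  [-1,[-0.01,-0.089,0.06],[-0.002,0.002,0]],
  [-1,[-0.01,-0.089,0.1],[-0.002,0.002,0]],
  [-1,[-0.01,-0.089,0.14],[-0.002,0.002,0]],
  [-1,[-0.01,-0.089,0.18],[-0.002,0.002,0]],
  [-1,[-0.01,-0.089,0.18],[-0.002,0.002,0]],
  [-1,[-0.01,-0.089,0.18],[-0.002,0.002,0]],
  [-1,[-0.01,-0.089,0.18],[-0.002,0.002,0]],
])

```text
time: 17.92
tool_pos: [0.434, 0.0403, 0.0687]
tool_rot: [3.14, -0.002, 0.352]
contact_force: [0.7, 0.9, -0.1]
opening: 0.0004
```

Run:
```python
from h import *
s=status.observe();print(s['opening'],s['tool_pos'],s['contact_force'],s['qvel'].round(3))
c=cam('wrist');save(c,'w19')
c=cam('scene');cv2.imwrite('pics/s19.png',cv2.resize(c['img'][150:300,180:330,::-1],None,fx=4,fy=4,interpolation=3))
print(Ro.from_euler('xyz',s['tool_rot']).inv().apply([.206,-.978,0]))
```

```text
0.00035467342678538726 [0.43402611 0.0402876  0.06874223] [ 0.70735831  0.9184342  -0.06649086] [-0.003 -0.036 -0.02   0.    -0.007 -0.001]
[-0.14373792  0.98906943  0.00103551]
```

View pics/w19.png

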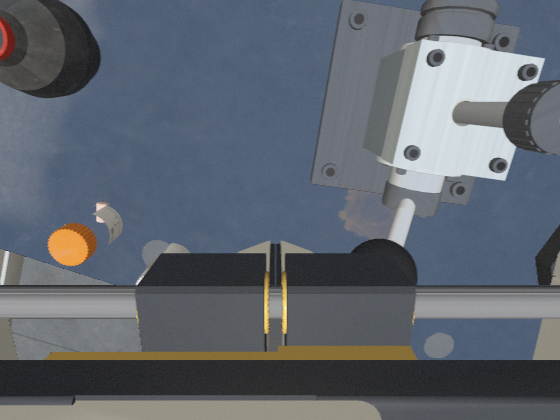

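View pics/s19.png

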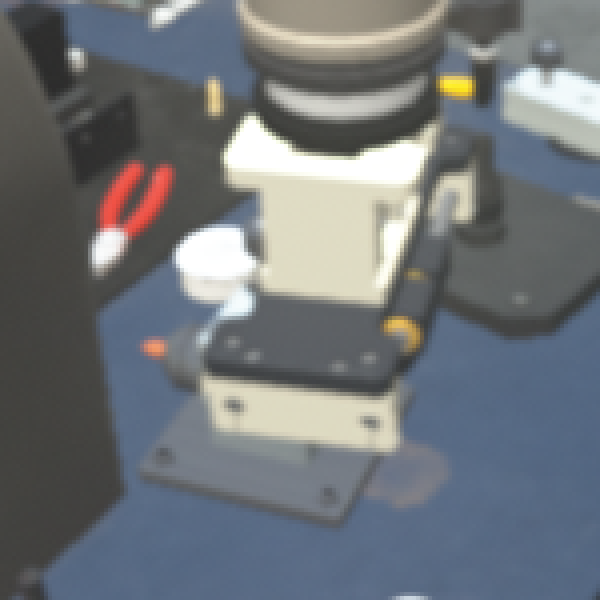

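>>> jog_arm([
  [-1,[-0.001,0.006,0.002],[0,0,0]],
  [-1,[-0.002,0.012,0.002],[0,0,0]],
  [-1,[-0.003,0.018,0.002],[0,0,0]],
  [-1,[-0.0035,0.024,0.002],[0,0,0]],
  [-1,[-0.0042,0.029,0.002],[0,0,0]],
  [-1,[-0.0042,0.029,0.002],[0,0,0]],
])

```text
time: 18.52
tool_pos: [0.4397, 0.0105, 0.0663]
tool_rot: [3.14, -0.002, 0.351]
contact_force: [-0.5, -0.6, -0.1]
opening: 0.0004
```

```bash
cat >> h.py <<'E'
def pin(n):
    s=status.observe();c=cam('wrist');save(c,n);W=cloud(c).reshape(-1,3)
    q=W[(abs(W[:,0]-.529)<.02)&(abs(W[:,1]+.019)<.02)&(W[:,2]>.084)&(W[:,2]<.16)]
    print('t',s['time'],s['tool_pos'].round(4),'F',s['contact_force'].round(2),'pin top',np.percentile(q[:,2],[50,90,98]).round(4) if len(q) else None,len(q))
E
python3 -c "
from h import *
pin('w20')"
```

```text
t 18.5167 [0.4397 0.0105 0.0663] F [-0.47 -0.63 -0.1 ] pin top [0.1382 0.1395 0.1401] 5413
```

View pics/w20.png

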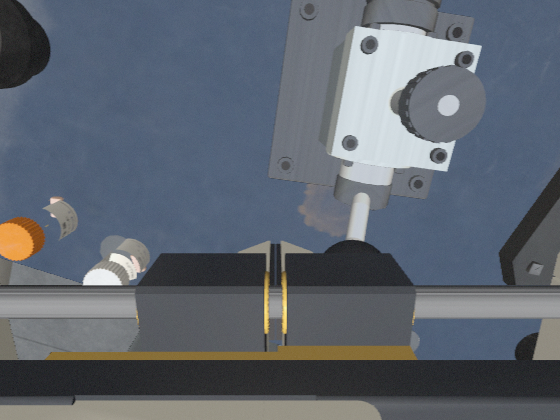

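>>> jog_arm([
  [-1,[-0.0004,0.003,0],[0,0,0]],
  [-1,[-0.0009,0.006,0],[0,0,0]],
  [-1,[-0.0013,0.009,0],[0,0,0]],
  [-1,[-0.0015,0.01,0],[0,0,0]],
  [-1,[-0.0016,0.011,0],[0,0,0]],
  [-1,[-0.0017,0.012,0],[0,0,0]],
  [-1,[-0.0019,0.013,0],[0,0,0]],
  [-1,[-0.002,0.014,0],[0,0,0]],
  [-1,[-0.0022,0.015,0],[0,0,0]],
  [-1,[-0.0023,0.016,0],[0,0,0]],
])

```text
time: 19.4
tool_pos: [0.4426, -0.0043, 0.0658]
tool_rot: [3.14, -0.001, 0.352]
contact_force: [-1.1, 2.0, 2.5]
opening: 0.0003
```

```bash
python3 -c "
from h import *
pin('w21')"
```

```text
t 19.4 [ 0.4426 -0.0043  0.0658] F [-1.06  2.01  2.51] pin top [0.1383 0.1395 0.1401] 5048
```

>>> jog_arm([
  [-1,[-0.0001,0.001,0],[0,0,0]],
  [-1,[-0.0003,0.002,0],[0,0,0]],
  [-1,[-0.0004,0.003,0],[0,0,0]],
  [-1,[-0.0006,0.004,0],[0,0,0]],
  [-1,[-0.0007,0.005,0],[0,0,0]],
  [-1,[-0.0009,0.006,0],[0,0,0]],
  [-1,[-0.001,0.007,0],[0,0,0]],
  [-1,[-0.0012,0.008,0],[0,0,0]],
])

```text
time: 20.12
tool_pos: [0.4443, -0.0123, 0.0659]
tool_rot: [3.14, -0.001, 0.352]
contact_force: [-0.5, 1.7, 0.6]
opening: 0.0008
```

```bash
python3 -c "
from h import *
pin('w22')"
```

```text
t 20.1167 [ 0.4443 -0.0123  0.0659] F [-0.5   1.69  0.59] pin top [0.1378 0.139  0.1396] 4882
```

View pics/w22.png

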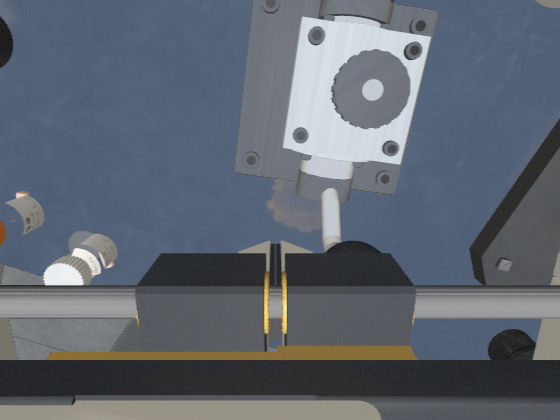

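Lever is past upright and the pin is still up; I continue in small steps.

>>> jog_arm([
  [-1,[-0.0001,0.001,0],[0,0,0]],
  [-1,[-0.0003,0.002,0],[0,0,0]],
  [-1,[-0.0004,0.003,0],[0,0,0]],
  [-1,[-0.0006,0.004,0],[0,0,0]],
  [-1,[-0.0007,0.005,0],[0,0,0]],
  [-1,[-0.0009,0.006,0],[0,0,0]],
  [-1,[-0.001,0.007,0],[0,0,0]],
  [-1,[-0.0012,0.008,0],[0,0,0]],
])

```text
time: 20.83
tool_pos: [0.4459, -0.0202, 0.0659]
tool_rot: [3.14, -0.001, 0.352]
contact_force: [-0.1, 0.4, 1.0]
opening: 0.0002
```

```bash
python3 -c "
from h import *
pin('w23')"
```

```text
t 20.8333 [ 0.4459 -0.0202  0.0659] F [-0.14  0.38  0.97] pin top [0.1334 0.1346 0.1352] 4979
```

>>> jog_arm([
  [-1,[-0.0001,0.0005,0],[0,0,0]],
  [-1,[-0.0001,0.001,0],[0,0,0]],
  [-1,[-0.0002,0.0015,0],[0,0,0]],
  [-1,[-0.0003,0.002,0],[0,0,0]],
])

```text
time: 21.22
tool_pos: [0.4463, -0.0221, 0.0658]
tool_rot: [3.141, -0.001, 0.352]
contact_force: [0.8, 1.7, 1.2]
opening: 0.0003
```

```bash
python3 -c "
from h import *
pin('w24')"
```

```text
t 21.2167 [ 0.4463 -0.0221  0.0658] F [0.75 1.72 1.17] pin top [0.1291 0.1302 0.1309] 4509
```

>>> jog_arm([
  [-1,[-0.0001,0.0005,0],[0,0,0]],
  [-1,[-0.0001,0.001,0],[0,0,0]],
  [-1,[-0.0002,0.001,0],[0,0,0]],
])

```text
time: 21.52
tool_pos: [0.4465, -0.0231, 0.0658]
tool_rot: [3.14, -0.001, 0.352]
contact_force: [-0.2, 0.6, -0.2]
opening: 0.0005
```

```bash
python3 -c "
from h import *
pin('w25')"
```

```text
t 21.5167 [ 0.4465 -0.0231  0.0658] F [-0.24  0.63 -0.16] pin top [0.1211 0.122  0.1225] 3789
```

View pics/w25.png

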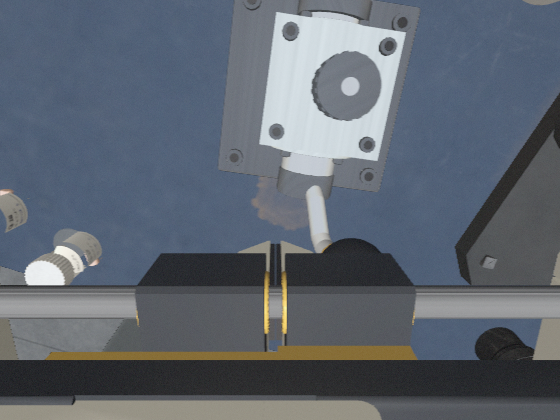

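>>> jog_arm([
  [-1,[0,0.0002,0],[0,0,0]],
  [-1,[0,0.0002,0],[0,0,0]],
  [-1,[0,0.0002,0],[0,0,0]],
  [-1,[0,0.0002,0],[0,0,0]],
  [-1,[0,0.0002,0],[0,0,0]],
  [-1,[0,0.0002,0],[0,0,0]],
])

```text
time: 22.07
tool_pos: [0.4464, -0.0233, 0.0658]
tool_rot: [3.141, -0.001, 0.352]
contact_force: [-0.3, -0.2, -0.1]
opening: 0.0003
```

```bash
python3 -c "
from h import *
pin('w26')"
```

```text
t 22.0667 [ 0.4464 -0.0233  0.0658] F [-0.29 -0.16 -0.1 ] pin top [0.1178 0.1188 0.1193] 3607
```

>>> jog_arm([
  [-1,[0,-0.012,0],[0,0,0]],
  [-1,[0,-0.012,-0.03],[0,0,0]],
  [-1,[0,-0.012,-0.07],[0,0,0]],
  [-1,[0,-0.012,-0.08],[0,0,0]],
  [-1,[0,-0.012,-0.08],[0,0,0]],
  [-1,[0,-0.012,-0.08],[0,0,0]],
])

```text
time: 22.62
tool_pos: [0.4421, -0.0115, 0.1461]
tool_rot: [3.14, -0.002, 0.352]
contact_force: [0.7, -0.0, -0.7]
opening: 0.0004
```

```bash
python3 -c "
from h import *
pin('w27')
go(.5290,-.0193,.125,.352)"
```

```text
t 22.6167 [ 0.4421 -0.0115  0.1461] F [ 0.67 -0.01 -0.74] pin top [0.1178 0.1188 0.1194] 1394
t 22.67 from [ 0.4414 -0.0114  0.1452] [ 3.141e+00 -1.000e-04  3.521e-01] shift [0.0795, 0.0376, 0.0202] turn [0.0006, -0.0001, 0.0001] rows>= 3
```

View pics/w27.png

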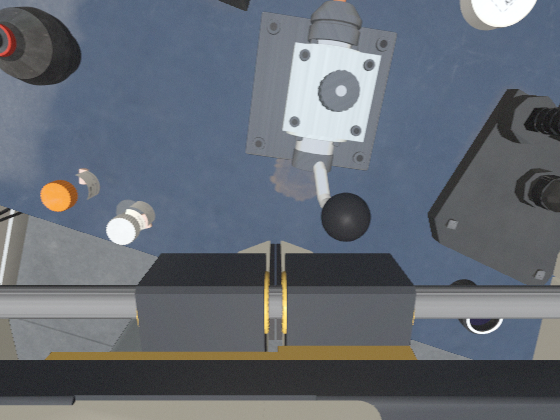

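>>> jog_arm([
  [-1,[0.035,0.017,0],[0,0,0]],
  [-1,[0.065,0.031,0.005],[0,0,0]],
  [-1,[0.0795,0.0376,0.02],[0,0,0]],
  [-1,[0.0795,0.0376,0.035],[0,0,0]],
  [-1,[0.0795,0.0376,0.035],[0,0,0]],
  [-1,[0.0795,0.0376,0.035],[0,0,0]],
  [-1,[0.0795,0.0376,0.035],[0,0,0]],
])

```text
time: 23.25
tool_pos: [0.5291, -0.0196, 0.1107]
tool_rot: [3.141, 0.0, 0.352]
contact_force: [0.5, -0.1, -0.3]
opening: 0.0002
```

```bash
python3 -c "
from h import *
pin('w28')
go(.5290,-.0193,.095,.352)"
```

```text
t 23.25 [ 0.5291 -0.0196  0.1107] F [ 0.55 -0.15 -0.25] pin top [0.1189 0.1525 0.1581] 1711
t 23.3 from [ 0.5296 -0.0198  0.1113] [ 3.1405e+00 -1.0000e-03  3.5170e-01] shift [-0.0004, -0.0006, 0.0163] turn [0.0011, -0.001, -0.0003] rows>= 1
```

View pics/w28.png

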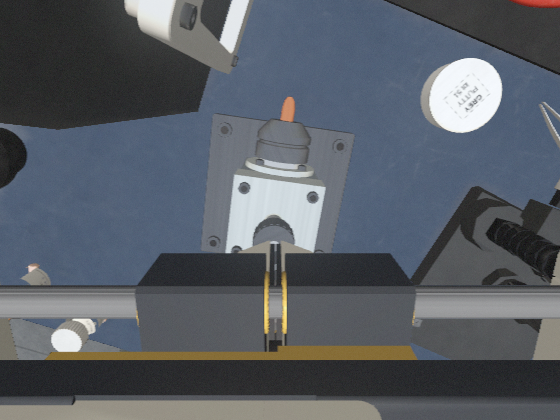

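Above the head; pressing down in steps.

>>> jog_arm([
  [-1,[0,0,0.006],[0,0,0]],
  [-1,[0,0,0.012],[0,0,0]],
  [-1,[0,0,0.016],[0,0,0]],
  [-1,[0,0,0.019],[0,0,0]],
  [-1,[0,0,0.022],[0,0,0]],
  [-1,[0,0,0.024],[0,0,0]],
])

```text
time: 23.8
tool_pos: [0.5299, -0.0197, 0.087]
tool_rot: [3.141, -0.001, 0.352]
contact_force: [-0.3, 0.9, 3.7]
opening: 0.0001
```

```bash
python3 -c "
from h import *
s=status.observe();print(s['tool_pos'],s['contact_force'],s['torque'])"
```

```text
[ 0.52991997 -0.01972787  0.08700077] [-0.25736081  0.87477905  3.66597278] [0.10639983 0.13946501 0.04211007]
```

>>> jog_arm([
  [-1,[0,0,0.003],[0,0,0]],
  [-1,[0,0,0.005],[0,0,0]],
  [-1,[0,0,0.007],[0,0,0]],
  [-1,[0,0,0.008],[0,0,0]],
])

```text
time: 24.13
tool_pos: [0.5301, -0.0201, 0.079]
tool_rot: [3.14, -0.001, 0.352]
contact_force: [-0.8, -0.3, 4.0]
opening: 0.0002
```

```bash
python3 -c "
from h import *
s=status.observe();print(s['tool_pos'],s['contact_force'],s['torque'])"
```

```text
[ 0.53014594 -0.0200935   0.07898035] [-0.82841139 -0.31394134  3.99715728] [-0.10586245  0.15174788  0.00340324]
```

>>> jog_arm([
  [-1,[0,0,0.002],[0,0,0]],
  [-1,[0,0,0.004],[0,0,0]],
  [-1,[0,0,0.005],[0,0,0]],
])

```text
time: 24.38
tool_pos: [0.5301, -0.0203, 0.074]
tool_rot: [3.14, -0.001, 0.352]
contact_force: [-0.6, -1.7, 3.8]
opening: 0.0005
```

>>> jog_arm([
  [-1,[0,0,0.001],[0,0,0]],
  [-1,[0,0,0.002],[0,0,0]],
])

```text
time: 24.55
tool_pos: [0.5303, -0.0204, 0.0729]
tool_rot: [3.139, -0.002, 0.352]
contact_force: [-5.7, -1.3, 20.0]
opening: 0.0005
```

```bash
python3 -c "
from h import *
s=status.observe();print(s['tool_pos'],s['contact_force'],s['torque'])
pin('w29')"
```

```text
[ 0.53028021 -0.02037288  0.07291825] [-5.68644588 -1.32501833 20.02624905] [-0.27099803  0.95387998  0.00912439]
t 24.55 [ 0.5303 -0.0204  0.0729] F [-5.69 -1.33 20.03] pin top [0.1085 0.1423 0.1437] 1686
```

>>> jog_arm([
  [-1,[0,0,0.0005],[0,0,0]],
  [-1,[0,0,0.001],[0,0,0]],
])

```text
time: 24.77
tool_pos: [0.5303, -0.0204, 0.0729]
tool_rot: [3.139, -0.002, 0.352]
contact_force: [-7.3, -1.7, 22.8]
opening: 0.0006
```

```bash
python3 -c "
from h import *
s=status.observe();print(s['tool_pos'],s['contact_force'],s['torque'])
c=cam('scene');cv2.imwrite('pics/s30.png',cv2.resize(c['img'][180:280,200:300,::-1],None,fx=6,fy=6,interpolation=3))
pin('w30')"
```

```text
[ 0.53034627 -0.02037768  0.07290424] [-7.29313802 -1.74394675 22.79107417] [-0.29330605  1.26484118 -0.00414349]
t 24.8167 [ 0.5303 -0.0203  0.0729] F [-5.4  -1.47 19.7 ] pin top [0.1085 0.1423 0.1438] 1679
```

View pics/s30.png

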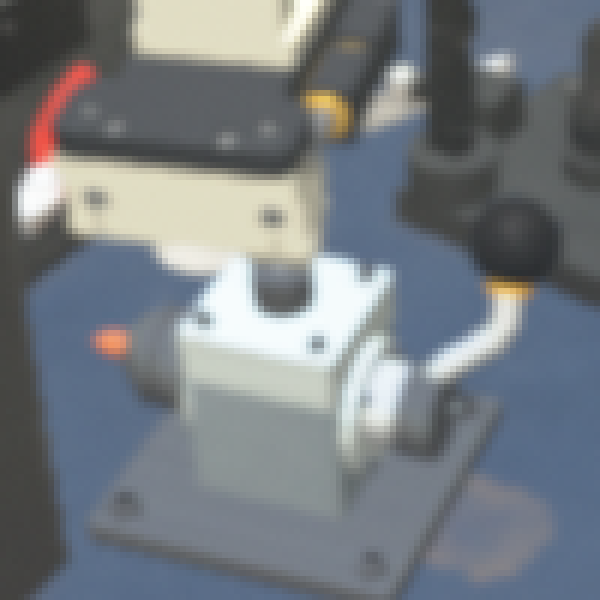

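>>> jog_arm([
  [-1,[0,0,-0.01],[0,0,0]],
  [-1,[0,0,-0.04],[0,0,0]],
  [-1,[-0.03,0,-0.08],[0,0,0]],
  [-1,[-0.06,0,-0.12],[0,0,0]],
  [-1,[-0.06,0,-0.14],[0,0,0]],
  [-1,[-0.06,0,-0.14],[0,0,0]],
  [-1,[-0.06,0,-0.14],[0,0,0]],
])

```text
time: 25.45
tool_pos: [0.4741, -0.0408, 0.2126]
tool_rot: [3.138, -0.005, 0.351]
contact_force: [0.2, 0.1, 0.2]
opening: 0.0002
```

Run:
```python
from h import *
pin('w31')
c=cam('wrist');W=cloud(c);q=W.reshape(-1,3)
p=q[(abs(q[:,0]-.529)<.013)&(abs(q[:,1]+.019)<.013)&(q[:,2]>.09)&(q[:,2]<.14)];print('pin',p.mean(0),len(p))
cap=q[(abs(q[:,2]-.08)<.004)&(abs(q[:,0]-.529)<.025)&(abs(q[:,1]+.019)<.025)];print('cap z',np.median(cap[:,2]))
save(cam('top'),'t31')
c=cam('scene');cv2.imwrite('pics/s31.png',cv2.resize(c['img'][130:290,200:380,::-1],None,fx=4,fy=3.75,interpolation=3))
```

```text
t 25.45 [ 0.4741 -0.0408  0.2126] F [0.15 0.13 0.2 ] pin top [0.0961 0.0972 0.0978] 600
pin [ 0.52962116 -0.01898493  0.09610932] 606
cap z 0.08026236229467265
```

View pics/s31.png

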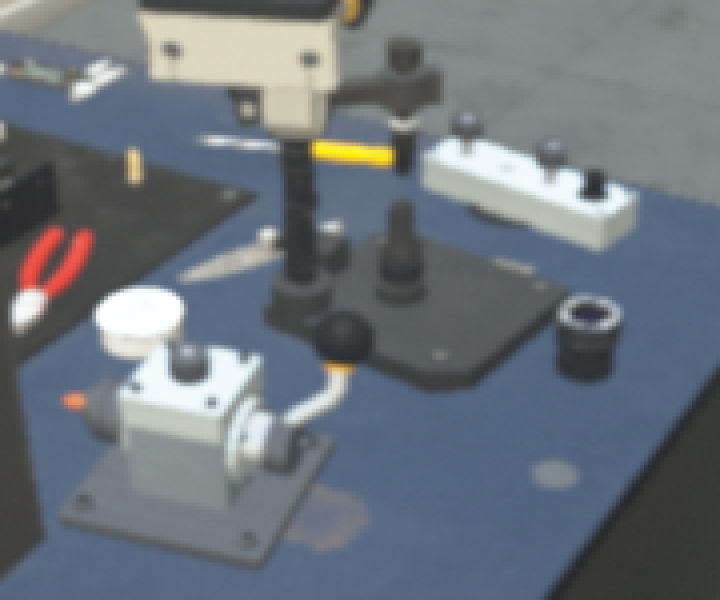

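View pics/w31.png

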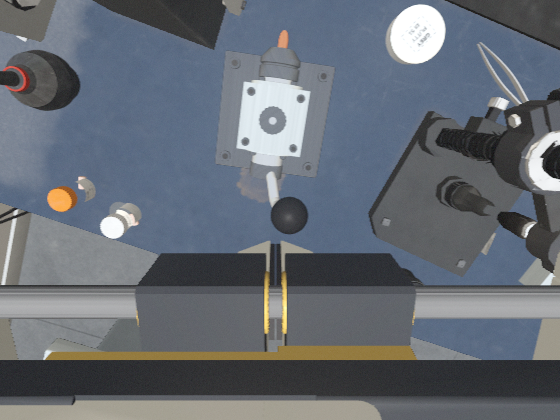

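```bash
python3 -c "
from h import *
print(job.hand_in())"
```

```text
the job is handed in; nothing more can be done
None
```

The spindle is locked and I handed the job in at about 25.6 s of the 72 s allowed; the hand-in itself gives no verdict.

**Dust plug:** I pulled it and parked it in the stand's empty hole. The camera put its top at 46.2 mm, where a fully seated plug should read 46 mm.

**Long pin:** I put it in the bore and swung the lever past upright. The pin sank about 21 mm at roughly 0.2 rad, and I pressed it home until the force rose to about 20 to 23 N. After I lifted off, its head top read 96.1 mm against 96 mm expected, centred within about 1 mm of the bore.

**Other things on the worktop:** The last scene view shows both short pins in their holes and the bystanders where they started. I checked that by eye, not by measuring. The arm was clear of everything.

**What disagreed:**
- My first attempt to grip the plug closed on air above it. The real fingertips sit about 23 mm behind the stated TCP, so I corrected for that in every later move.
- The pin stopped about 22 mm short of home when it fell, slightly outside the stated 4 to 20 mm. It still went home under the push.

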